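# Shut and latch the sample transport case

## Task

Close up the sample transport case: slide its lid shut, hook the latch's wire loop over the keeper on the lid, then press the lever down past centre until it lies flat and the latch holds the lid tight. Leave everything else on the bench where it is, and let go at the end.

Things in the scene. Friction and masses are not known exactly. Their poses are not given: they have to be found in the camera images.
- case: Off-white insulated case, 360 x 200 mm, 110 mm high, fixed to the bench. Origin: centre of its underside, z up. The half at its negative x is a closed deck (top at z = 110 mm) with the latch; the half at positive x (-20 to 180 mm) is an open cavity under the sliding lid, between rails that reach z = 124 mm. The latch works in the case's xz plane (y = 0).
- lid (a joint): Grey lid plate 196 x 164 x 12 mm, top at case z = 120 mm, sliding along the case's x. 0 = shut against its stop, grows (m) as it slides open towards the case's +x; starts 40 to 80 mm open. Takes about 5 N to slide and stays where it is left.
- push_bar (a point): Centre of the black bar on the lid: 16 mm along x, 90 mm along y, 22 mm high, top at case z = 142 mm; at case x = 110 mm with the lid shut. Push it towards the case's -x to shut the lid.
- keeper_seat (a point): Seat for the centre of the loop's crossbar in the steel keeper on the lid (40 mm wide); at case x = 31, z = 138 mm with the lid shut. The keeper is a hook open to the case's +x: a post whose face is 4 mm to -x of this point, a lip that reaches 6 mm to +x of it (underside 10 mm above it, top 18 mm above), and a ledge 4 mm below it that runs on 25 mm to +x.
- pivot (a point): Lever pivot axis (along the case's y), at case x = -75 mm, z = 138 mm.
- lever (a joint): Steel lever 127 mm long, 44 mm wide. 0 = flat, closed, pointing to the case's -x, top at case z = 146 mm (end lip 154 mm); grows (rad) as raised, upright at 1.57, stop at 2.25, starts 1.6 to 2.1; stays where left. Hooked with the lid shut, the loop is taut at 0.95; the lever then presses hardest at about 0.5 (5 to 8 N at lever_press), passes centre at 0.2, then goes on to 0 and holds.
- lever_press (a point): Point on the lever's upper face 95 mm from the pivot, a good place to press (this face looks to the case's +x when the lever is upright).
- loop_hinge (a point): Axis on the lever to which the loop is hinged, 30 mm from the pivot. With the lever at 0 it lies 29.3 mm to -x and 6.2 mm below the pivot; it turns with the lever.
- bail (a joint): Angle of the wire loop on the lever (rad). The loop's slope above the case's +x direction is bail minus lever (0 = level, positive = free end raised; starts 0.25 to 0.9). Some friction (0.1 N m), stays where left.
- loop (a joint): Stretch of the sprung loop (m): 0 when slack, about 0.005 when the latch is closed over the keeper; about 9 N per mm.
- crossbar (a point): Centre of the crossbar at the loop's free end: 8 mm round steel, 68 mm long along the case's y, 130 mm from loop_hinge. The loop's two 8 mm legs run at y = +/-34 mm.
- tab (a point): Point to pinch on the finger tab at the loop's free end: a steel plate 12 mm thick along the case's y, 18 mm wide, 50 mm tall. With the loop level this point is 20 mm to +x of the crossbar and 34 mm above it, 17 mm below the tab's top. Pinched from above across its thickness it can be moved in the xz plane; loop and lever follow, the tab turning between the fingers.
- logger: White temperature logger, 46 x 32 x 18 mm, lying on the case's deck beside the lever; leave it.
- scissors: Orange-handled scissors, 180 mm, lying on the bench beside the case; leave them.
- carton: White paper carton 130 x 80 x 50 mm beside the case; leave it.
- jar: Amber jar, 66 mm diameter, 110 mm high, beside the case; leave it.
- tapegun: Tape dispenser 140 x 55 x 90 mm at the right; leave it.
- marker: Black marker pen 140 mm at the left; leave it.

How it is judged:
On the way, in this order (a step that is already met when the one before it is completed fails the run):
1. the lid is slid shut, to within 12 mm of its stop (value of joint lid below 0.012 m), for 0.2 s.
2. the loop's crossbar is in the keeper, against its post and under its lip, while the lever is still raised (x of crossbar in the frame of keeper_seat between -0.004 and 0.005 m and z of crossbar in the frame of keeper_seat between -0.004 and 0.009 m and value of joint lever above 0.5 rad), for 0.1 s.
3. the lever is pressed down past centre (value of joint lever below 0.1 rad and value of joint loop above 0.003 m), for 0.2 s.
At the end, for the whole second after the job is handed in: The lid is shut to within 4 mm, the crossbar sits in the keeper (within 5 mm of the seat along x, under the lip), the lever lies flat (within 0.06 rad) and the sprung loop is stretched tight by more than 3 mm (value of joint lid below 0.004 m and value of joint lever below 0.06 rad and x of crossbar in the frame of keeper_seat between -0.004 and 0.005 m and z of crossbar in the frame of keeper_seat between -0.004 and 0.009 m and value of joint loop above 0.003 m); the robot touches nothing.
It fails at once if a bystander on the bench or on the case is moved more than 30 mm (distance of any of logger, scissors, carton, jar, tapegun, marker from where it was at the start of the episode above 0.03 m).
It also fails if it takes over 58 s, if anything falls off the work surface, if the arm or the gripper's body presses on something with over 40 N, if the wrist force passes 120 N, or if a joint passes its speed limit or range.

## Robot

A 6-joint arm with a two-finger parallel gripper is mounted at the origin on the work surface. World frame = base frame: x ahead of the robot, y to its left, z up, the work surface at z = 0. Lengths are in m, angles in rad, forces in N, time in s.
With the tool pointing down it reaches from about 0.35 to 0.85 m from the base axis. Payload 8.1 kg.
Tool frame: the origin (TCP) lies at the very end of the fingers, on their centre line; the grasp point (between the pads) lies 19 mm behind it; z points along the fingers, y is the direction in which the jaws open and shut (so a half turn about z gives the same grasp; the last joint's range is limited). The gripper opens to 93 mm and grips with 3 to 60 N. Pads are 15 mm wide; open, the fingers measure 128 mm over their backs; the gripper's body (75 mm by 188 mm) begins 65 mm behind the grasp point.
Start: joints at [-1.359, 0.13, 1.488, -0, 1.523, -0.085], TCP at [0.175, -0.574, 0.219] pointing down, gripper open.
Joint ranges: [-2.96, 2.96], [-0.89, 2.26], [0.02, 2.5], [-1.34, 4.48], [0, 2.73], [-2.66, 2.66]. Speed limits (rad/s): [2.39, 2.39, 2.79, 3.14, 3.14, 3.14].

## Interface

Orientations are given as a rotation vector (axis times angle).
In Python, from plant import read_state, read_camera, close_job gives the robot as it stands.
- The arm moves only by the tool jog_arm, never from a script. Its argument "motion" is one flat list of numbers, 7 for each row, row after row: the opening, from 0 (shut) to 1 (fully open), then the shift along the tool's x, y, z scaled (see below), then the turn, a rotation vector about the tool's x, y, z scaled (see below). A call has 1 to 8 rows; each row is the pose to reach, as a shift and turn from the pose measured when the call began, along the tool's axes at that moment; what a row does not reach only later rows make up. The controller multiplies each number of a shift by 0.5 m and each number of a turn by 90 degrees. A row lasts 1/10 s, in which the tool goes at most 50 mm and 8.59 degrees, less where a joint would pass 70% of its speed; a pose out of reach is approached as far as the arm can. A call with a number of a shift or a turn outside -1 to 1 is refused whole. A call with a gripper value outside its range is refused whole. The fingers move at their own pace and stop on an object; "grip_force" is the grip in N (left out, the last holds). Time passes only in rows, so rows that repeat a pose let the fingers close. It gives the time, the measured TCP pose, the force and the opening at its end, in the units of the state.
- read_state(): the state, without advancing time (a new reading comes with each control period).
- read_camera(name): name is "side" or "top" or "wrist"; returns a dict with "frame" (480x640x3 uint8, red, green, blue), "vertical_fov" (degrees; the focal length in pixels is half the picture's height over the tangent of half this angle, whatever the lens; pixels are square), "cx", "cy" (the principal point, pixels), "dist_coeffs" ([k1, k2, p1, p2, k3] as OpenCV has them; the pictures are not rectified), "world_from_camera" (4x4, takes a point from camera to world coordinates); the wrist camera has in their place "hand_eye" (4x4, takes a point from camera to tool coordinates, whose origin is the TCP and whose axes are the flange's). Camera axes: x right, y down, z forward; pixel columns grow to the right and rows downward; lengths in m; the calibration is good to about 2 mm. A picture is of the moment at which its call begins: read the wrist's pose just before it. There is no depth.
- close_job(): hands the job in, once; it reports no verdict.
The state is a dict: "t": time; "q": joint angles; "dq": joint speeds; "joint_torque": joint torques, N m; "tool_pos": TCP position; "orientation": TCP orientation; "force": force on the tool from outside, world axes, zero at the start; "wrist_torque": the same for the moment, N m; "opening": finger opening in m.
Only numpy, scipy, OpenCV 4.12 (cv2) and the standard library are available. Lean on these libraries where they do the work, as an engineer would, in place of code of your own. Each camera call takes 0.05 s, during which the arm holds its last target.

## Working session

There is one attempt and no reset: what is moved stays moved. The work goes in short steps, Python scripts to look and compute and a tool call to move; the robot and the scene stay as the last step left them, time stands still between calls to the robot, and variables do not carry over. Pictures are saved under pics/ and viewed, and the job is handed in when it is done.

Besides the shell and the picture viewer there is one more tool, called after "Emit:" as name(argument=value, ...) on one line, values as JSON. jog_arm: Moves the arm, as the interface text tells. Its arguments: {"type":"object","properties":{"motion":{"type":"array","items":{"type":"number"}},"grip_force":{"type":"number"}},"required":["motion"]}

```bash
ls; mkdir -p pics
cat > h.py <<'E'
import numpy as np,cv2
from plant import read_state, read_camera
def snap(n,f):
    c=read_camera(n); cv2.imwrite('pics/'+f,c['frame'][:,:,::-1]); return c
def K(c):
    f=240/np.tan(np.radians(c['vertical_fov'])/2); return np.array([[f,0,c['cx']],[0,f,c['cy']],[0,0,1.]])
E
python3 - <<'E'
from h import *
import pickle
s=read_state(); print(s)
for n in ['side','top','wrist']:
    c=snap(n,n+'0.png'); pickle.dump(c,open(n+'0.pkl','wb')); print(n,{k:v for k,v in c.items() if k!='frame'})
E
```

```text
pics
{'t': 0.0, 'q': array([-1.35934107e+00,  1.31168538e-01,  1.48931916e+00, -3.67104027e-05,
        1.52294958e+00, -8.54074733e-02]), 'dq': array([-1.59761130e-05, -2.37817356e-04,  1.12728835e-03, -1.78266111e-03,
       -9.66601471e-05,  1.59569742e-05]), 'joint_torque': array([-3.75878917e-04, -5.59847510e+01, -4.91760635e+01,  7.66359223e-02,
        3.53684183e-02, -1.58657899e-04]), 'tool_pos': array([ 0.17539583, -0.57319087,  0.21756112]), 'orientation': array([-3.10522970e+00, -4.64331353e-01,  2.39834019e-04]), 'force': array([-0.18427824, -0.08426716, -0.50529091]), 'wrist_torque': array([ 0.04097207, -0.04286468,  0.05466032]), 'opening': 0.09308264702456823}
side {'vertical_fov': 54.601914379987456, 'cx': 322.729053899428, 'cy': 238.44960871303232, 'dist_coeffs': array([-0.11224438,  0.        ,  0.        ,  0.        ,  0.        ]), 'world_from_camera': array([[-0.77534644, -0.34406609,  0.52958136, -0.01313904],
       [-0.63152409,  0.4172262 , -0.65352859,  0.70354689],
       [ 0.00390181, -0.84115446, -0.54078088,  0.71196996],
       [ 0.        ,  0.      
[... 314 characters left out ...]
  0.01674795,  0.00617876, -0.01127582],
       [-0.00879187, -0.16075431, -0.9869553 ,  1.39188829],
       [ 0.        ,  0.        ,  0.        ,  1.        ]])}
wrist {'vertical_fov': 69.2281286466203, 'cx': 318.70706542564835, 'cy': 244.05296653089022, 'dist_coeffs': array([-0.06569018,  0.        ,  0.        ,  0.        ,  0.        ]), 'hand_eye': array([[ 7.79259677e-04, -9.57218469e-01, -2.89365158e-01,
         8.15575203e-02],
       [ 9.99999241e-01,  4.69757202e-04,  1.13904113e-03,
         5.37528892e-04],
       [-9.54379838e-04, -2.89365826e-01,  9.57218109e-01,
        -1.65674752e-01],
       [ 0.00000000e+00,  0.00000000e+00,  0.00000000e+00,
         1.00000000e+00]])}
```

View pics/side0.png

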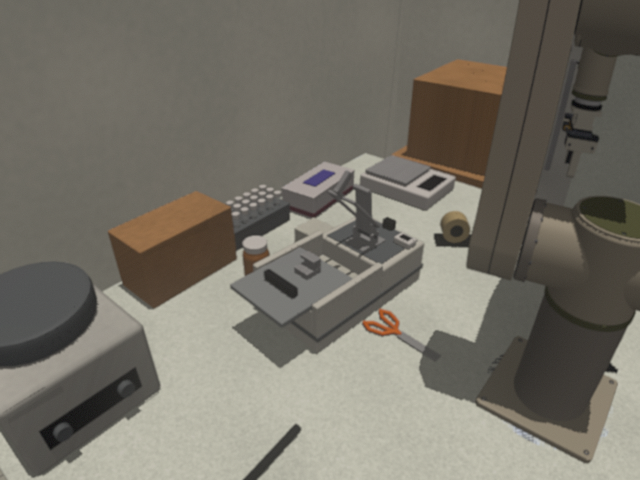

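View pics/top0.png

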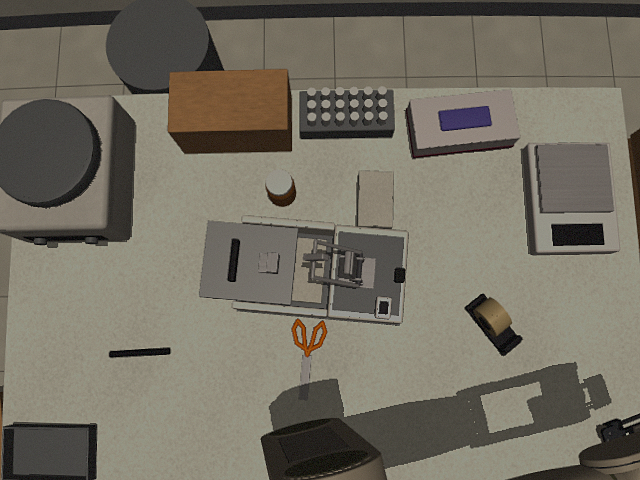

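The case lies at about (320,270) in top. Its +x points to image left (world +y). The bar is at (234,260), the keeper at (268,262) and the lever at about (355,268). I'll zoom in.

Run:
```python
import cv2
a=cv2.imread('pics/top0.png')[205:335,190:420]; cv2.imwrite('pics/top0z.png',cv2.resize(a,(800,452),interpolation=cv2.INTER_CUBIC))
a=cv2.imread('pics/side0.png')[165:340,225:435]; cv2.imwrite('pics/side0z.png',cv2.resize(a,(720,600),interpolation=cv2.INTER_CUBIC))
```

```text
(no output)
```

View pics/top0z.png

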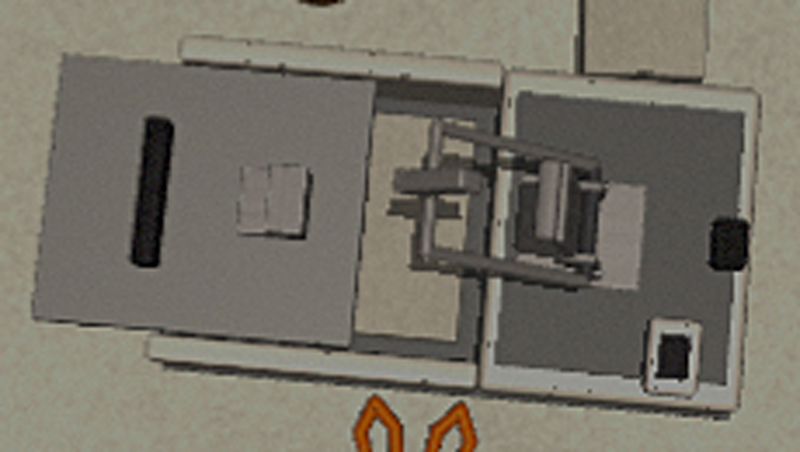

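View pics/side0z.png

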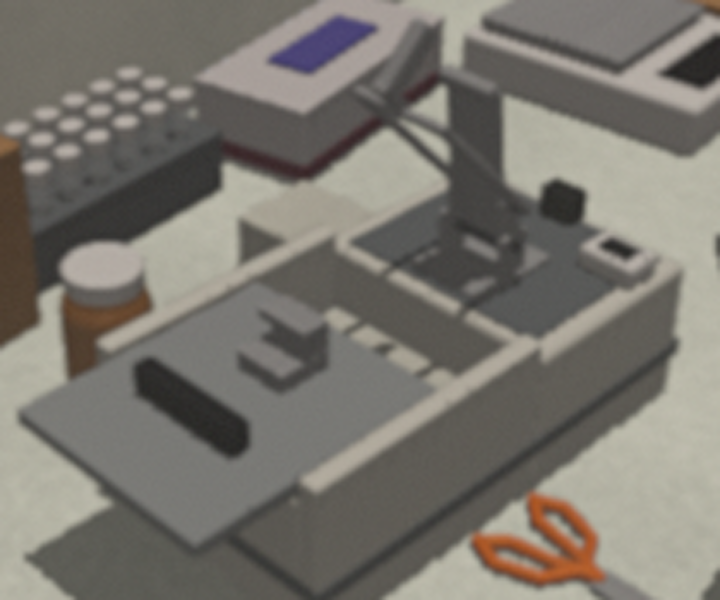

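Run:
```python
import cv2
a=cv2.imread('pics/side0.png')[165:255,320:410]; cv2.imwrite('pics/side0y.png',cv2.resize(a,(600,600),interpolation=cv2.INTER_CUBIC))
a=cv2.imread('pics/top0.png')[225:300,290:380]; cv2.imwrite('pics/top0y.png',cv2.resize(a,(720,600),interpolation=cv2.INTER_CUBIC))
```

```text
(no output)
```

View pics/side0y.png

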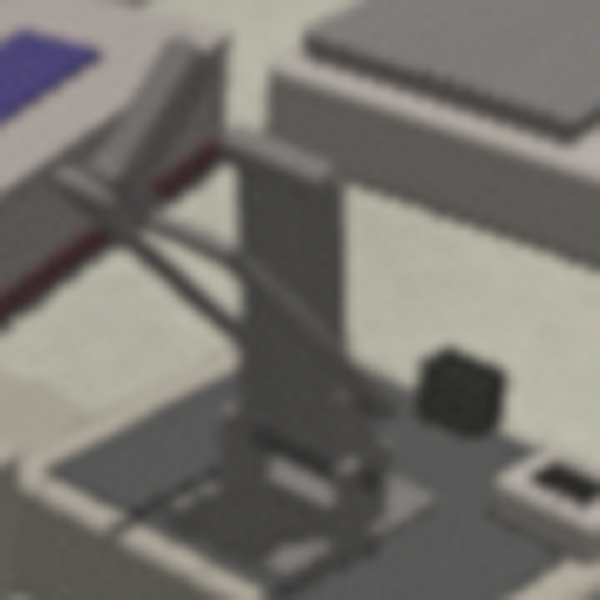

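View pics/top0y.png

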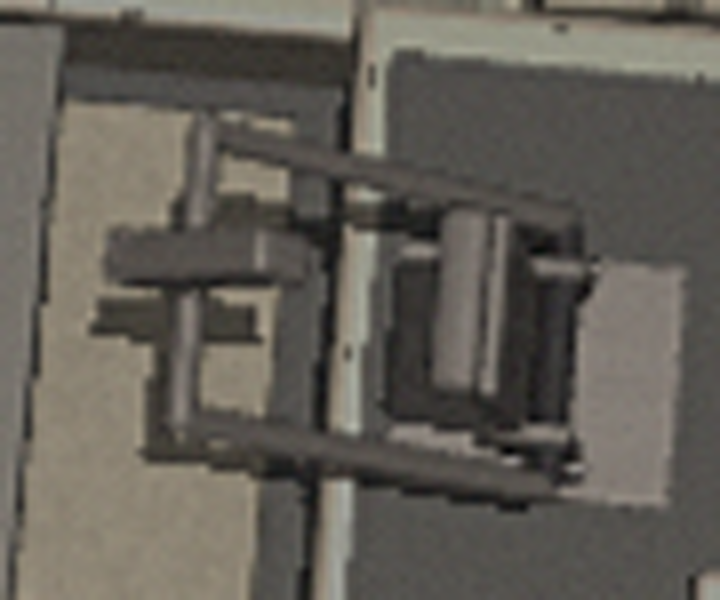

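```bash
cat > model.py <<'E'
from h import *
def case2w(p,P):
    c,s=np.cos(p[2]),np.sin(p[2]); P=np.atleast_2d(P)
    return np.c_[p[0]+c*P[:,0]-s*P[:,1],p[1]+s*P[:,0]+c*P[:,1],P[:,2]]
def rot(l,x,z): return np.array([x*np.cos(l)+z*np.sin(l),-x*np.sin(l)+z*np.cos(l)])
def lev(l,x,z,y=0):
    r=rot(l,x,z); return [-.075+r[0],y,.138+r[1]]
def cross(l,b,y=0,along=0,up=0):
    h=lev(l,-.0293,-.0062); s=b-l; L=.130+along
    return [h[0]+L*np.cos(s)-up*np.sin(s),y,h[2]+L*np.sin(s)+up*np.cos(s)]
def proj(c,W):
    T=np.linalg.inv(c['world_from_camera']); Pc=np.atleast_2d(W)@T[:3,:3].T+T[:3,3]
    return cv2.projectPoints(Pc,np.zeros(3),np.zeros(3),K(c),c['dist_coeffs'])[0][:,0]
E
cat > fit.py <<'E'
from model import *
import pickle
from scipy.optimize import least_squares
T=pickle.load(open('top0.pkl','rb'));S=pickle.load(open('side0.pkl','rb'))
tz=lambda x,y:(190+x/3.478,205+y/3.478)
sz=lambda x,y:(225+x/3.4286,165+y/3.4286)
ty=lambda x,y:(290+x/8,225+y/8)
sy=lambda x,y:(320+x/6.667,165+y/6.667)
def obs(q):
    l,b,lid=q[4],q[5],q[3]
    o=[('T',[-.18,-.1,.11],tz(760,90)),('T',[-.18,.1,.11],tz(738,410)),
    ('T',[.18,-.1,.124],tz(183,38)),('T',[-.02,-.1,.124],tz(503,62)),('T',[-.02,.1,.124],tz(475,388)),('T',[.18,.1,.124],tz(148,360)),
    ('S',[-.18,.1,.11],sz(680,268)),('S',[.18,-.1,.124],sz(100,345)),('S',[.18,.1,.124],sz(316,492)),
    ('S',[.18,.1,0],sz(315,600))]
    for dx,dy,uv in [(8,-45,tz(148,118)),(-8,-45,tz(172,120)),(-8,45,tz(158,267)),(8,45,tz(133,265))]:
        o.append(('T',[.110+lid+dx/1e3,dy/1e3,.142],uv))
    o+=[('T',cross(l,b,-.034),ty(204,122)),('T',cross(l,b,.034),ty(181,432)),('S',cross(l,b,-.034),sy(65,175)),('S',cross(l,b,.034),sy(245,258)),
    ('S',lev(l,-.127,.012,-.022),sy(230,148)),('S',lev(l,-.127,.012,.022),sy(332,185)),
    ('S',cross(l,b,0,.02,.051),sy(190,45))]
    return o
def res(q,full=False):
    r=[]
    for n,P,uv in obs(q):
        r.append(proj(T if n=='T' else S,case2w(q[:3],P))[0]-np.array(uv))
    return np.array(r) if full else np.ravel(r)
r=least_squares(res,[.45,0,1.5,.06,1.8,2.3],loss='soft_l1')
q=r.x; print(q); print(np.c_[res(q,True)].round(1).tolist())
print('seat',case2w(q,[.031+q[3],0,.138]),'bar',case2w(q,[.11+q[3],0,.142]))
print('cross',cross(q[4],q[5]),case2w(q,cross(q[4],q[5])),'tab',case2w(q,cross(q[4],q[5],0,.02,.034)),'slope',q[5]-q[4])
np.save('q.npy',q)
E
python3 fit.py
```

```text
[0.49295677 0.00264151 1.46826429 0.07234601 1.68873422 2.50532388]
[[0.4, -0.7], [0.5, 0.8], [-1.1, -1.0], [0.1, -0.1], [0.1, 0.4], [-1.3, -0.0], [2.8, -0.5], [-1.3, -0.2], [0.9, 1.2], [1.3, 15.3], [-0.0, -0.5], [0.6, -0.5], [-0.0, -0.0], [-0.5, -0.1], [0.4, 1.4], [0.1, -1.6], [0.8, 1.2], [-2.2, -0.3], [-1.0, -1.7], [-0.9, -0.7], [2.2, 0.9]]
seat [[0.50353449 0.10544476 0.138     ]] bar [[0.51162033 0.18402987 0.142     ]]
cross [np.float64(0.011303034509031473), 0, np.float64(0.2625719315500858)] [[0.49411366 0.01388518 0.26257193]] tab [[0.49297903 0.00285791 0.30042839]] slope 0.8165896542078406
```

```bash
cat > mv.py <<'E'
from model import *
from scipy.spatial.transform import Rotation as R
q=np.load('q.npy')
Rt=R.from_matrix(np.array([[np.cos(q[2]),-np.sin(q[2])*-1*-1,0],[np.sin(q[2]),np.cos(q[2]),0],[0,0,1]])@np.diag([1,-1,-1]))
def go(case=None,world=None,tilt=0):
    s=read_state(); Rc=R.from_rotvec(s['orientation'])
    w=case2w(q,case)[0] if case is not None else np.array(world)
    sh=Rc.inv().apply(w-s['tool_pos'])/.5; tu=(Rc.inv()*Rt).as_rotvec()/(np.pi/2)
    print('t',round(s['t'],2),'w',w.round(4),'shift',sh.round(4),'turn',tu.round(4))
def cur():
    s=read_state(); d=s['tool_pos']-[q[0],q[1],0]; c,n=np.cos(q[2]),np.sin(q[2])
    print('t',round(s['t'],2),'case',np.round([c*d[0]+n*d[1],-n*d[0]+c*d[1],d[2]],4),'F',s['force'].round(1),'Fcase x',round(float(c*s['force'][0]+n*s['force'][1]),1),'op',round(s['opening'],4))
E
sed -i "s/,$//; s/^    ('S',\[.18,.1,0\],sz(315,600))\]/    ]/" fit.py; grep -n "316,492" fit.py; sed -i "s/sz(316,492))$/sz(316,492)),/" fit.py; python3 fit.py; python3 -c "
from mv import *
print(Rt.as_matrix().round(3)); go(world=[.40,-.25,.42])"
```

```text
13:    ('S',[-.18,.1,.11],sz(680,268)),('S',[.18,-.1,.124],sz(100,345)),('S',[.18,.1,.124],sz(316,492))
[[ 0.102  0.995  0.   ]
 [ 0.995 -0.102  0.   ]
 [ 0.     0.    -1.   ]]
t 0.15 w [ 0.4  -0.25  0.42] shift [ 0.6187 -0.4876 -0.4036] turn [-8.000e-04 -6.000e-04 -7.458e-01]fit.py:11: SyntaxWarning: 'tuple' object is not callable; perhaps you missed a comma?
  o=[('T',[-.18,-.1,.11],tz(760,90)),('T',[-.18,.1,.11],tz(738,410))
fit.py:12: SyntaxWarning: 'tuple' object is not callable; perhaps you missed a comma?
  ('T',[.18,-.1,.124],tz(183,38)),('T',[-.02,-.1,.124],tz(503,62)),('T',[-.02,.1,.124],tz(475,388)),('T',[.18,.1,.124],tz(148,360))
fit.py:17: SyntaxWarning: 'tuple' object is not callable; perhaps you missed a comma?
  o+=[('T',cross(l,b,-.034),ty(204,122)),('T',cross(l,b,.034),ty(181,432)),('S',cross(l,b,-.034),sy(65,175)),('S',cross(l,b,.034),sy(245,258))
fit.py:18: SyntaxWarning: 'tuple' object is not callable; perhaps you missed a comma?
  ('S',lev(l,-.127,.012,-.022),sy(230,148)),('S',lev(l,-.127,.012,.022),sy(332,185))
Traceback (most recent call last):
  File "fit.py", line 26, in <module>
    r=least_squares(res,[.45,0,1.5,.06,1.8,2.3],loss='soft_l1')
  File "fit.py", line 23, in res
    for n,P,uv in obs(q):
                  ~~~^^^
  File "fit.py", line 11, in obs
    o=[('T',[-.18,-.1,.11],tz(760,90)),('T',[-.18,.1,.11],tz(738,410))
                                       ~~~~~~~~~~~~~~~~~~~~~~~~~~~~~~~
TypeError: 'tuple' object is not callable
```

Sloppy sed. I'll repair it while moving on.

```bash
sed -i -E "11,12s/\)$/),/; 13s/,*$/,/; 17,18s/\)$/),/" fit.py; sed -n 9,20p fit.py; python3 fit.py
```

```text
def obs(q):
    l,b,lid=q[4],q[5],q[3]
    o=[('T',[-.18,-.1,.11],tz(760,90)),('T',[-.18,.1,.11],tz(738,410)),
    ('T',[.18,-.1,.124],tz(183,38)),('T',[-.02,-.1,.124],tz(503,62)),('T',[-.02,.1,.124],tz(475,388)),('T',[.18,.1,.124],tz(148,360)),
    ('S',[-.18,.1,.11],sz(680,268)),('S',[.18,-.1,.124],sz(100,345)),('S',[.18,.1,.124],sz(316,492)),
    ]
    for dx,dy,uv in [(8,-45,tz(148,118)),(-8,-45,tz(172,120)),(-8,45,tz(158,267)),(8,45,tz(133,265))]:
        o.append(('T',[.110+lid+dx/1e3,dy/1e3,.142],uv))
    o+=[('T',cross(l,b,-.034),ty(204,122)),('T',cross(l,b,.034),ty(181,432)),('S',cross(l,b,-.034),sy(65,175)),('S',cross(l,b,.034),sy(245,258)),
    ('S',lev(l,-.127,.012,-.022),sy(230,148)),('S',lev(l,-.127,.012,.022),sy(332,185)),
    ('S',cross(l,b,0,.02,.051),sy(190,45))]
    return o
[0.49279763 0.00265452 1.46936415 0.07234588 1.68948202 2.50635829]
[[0.4, -0.7], [0.5, 0.8], [-1.2, -0.9], [0.1, -0.1], [0.1, 0.5], [-1.3, 0.2], [2.8, -0.6], [-1.2, -0.1], [1.1, 1.3], [-0.1, -0.4], [0.6, -0.3], [-0.0, 0.2], [-0.5, 0.1], [0.4, 1.4], [0.1, -1.5], [0.8, 1.2], [-2.1, -0.3], [-1.0, -1.7], [-0.8, -0.7], [2.3, 0.9]]
seat [[0.50326226 0.10546922 0.138     ]] bar [[0.51126167 0.18406317 0.142     ]]
cross [np.float64(0.01129817937337875), 0, np.float64(0.2625994579069883)] [[0.49394167 0.01389463 0.26259946]] tab [[0.49281807 0.00285532 0.30045274]] slope 0.8168762721886376
```

Emit:
jog_arm(motion=[0,0.1,-0.08,-0.4,0,0,-0.1,0,0.2,-0.15,-0.4,0,0,-0.2,0,0.3,-0.22,-0.4,0,0,-0.3,0,0.35,-0.3,-0.4,0,0,-0.4,0,0.45,-0.36,-0.4,0,0,-0.5,0,0.55,-0.43,-0.4,0,0,-0.6,0,0.61,-0.48,-0.4,0,0,-0.7,0,0.61,-0.48,-0.4,0,0,-0.745], grip_force=20)

```text
t: 0.95
tool_pos: [0.3595, -0.3073, 0.407]
orientation: [-2.327, -2.109, -0.001]
force: [1.6, -0.4, 0.5]
opening: 0.0333
```

```bash
python3 -c "
from mv import *
go(case=[.22,0,.42])"
```

```text
t 0.95 w [0.5151 0.2215 0.42  ] shift [ 1.0832  0.2059 -0.0248] turn [-0.0001 -0.0007  0.0021]
```

Emit:
jog_arm(motion=[0,0.1,0.02,-0.03,0,0,0,0,0.2,0.04,-0.03,0,0,0,0,0.3,0.06,-0.03,0,0,0,0,0.4,0.08,-0.03,0,0,0,0,0.5,0.1,-0.03,0,0,0,0,0.6,0.12,-0.03,0,0,0,0,0.7,0.14,-0.03,0,0,0,0,0.8,0.16,-0.03,0,0,0])

```text
t: 1.75
tool_pos: [0.4749, 0.0738, 0.4224]
orientation: [-2.327, -2.109, -0.001]
force: [0.6, -1.5, 0.2]
opening: 0.0008
```

```bash
python3 -c "
from mv import *
go(case=[.225,0,.42])
c=snap('wrist','w1.png')"
```

```text
t 1.75 w [0.5156 0.2265 0.42  ] shift [0.3119 0.051  0.0051] turn [ 0.0001 -0.0007  0.0021]
```

View pics/w1.png

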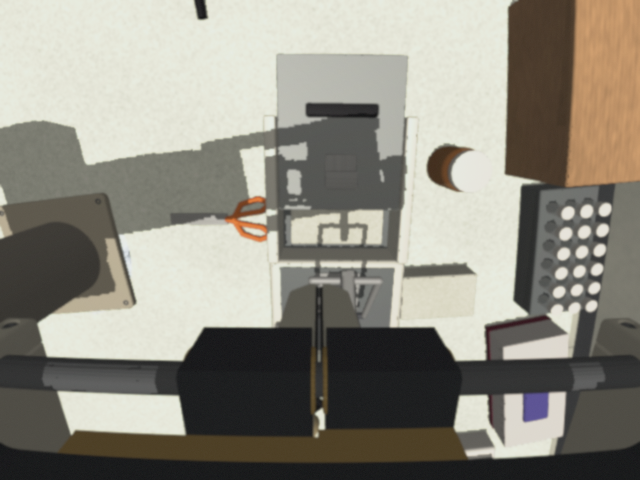

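The wrist view shows the case aligned with the tool: bar at (342,110), keeper at (341,170), tab and crossbar at about (345,285).

Emit:
jog_arm(motion=[0,0.1,0.015,0,0,0,0,0,0.2,0.03,0,0,0,0,0,0.31,0.05,0,0,0,0,0,0.31,0.05,0.1,0,0,0,0,0.31,0.05,0.2,0,0,0,0,0.31,0.05,0.3,0,0,0,0,0.31,0.05,0.4,0,0,0,0,0.31,0.05,0.45,0,0,0])

```text
t: 2.6
tool_pos: [0.5121, 0.2327, 0.1914]
orientation: [-2.316, -2.112, 0.006]
force: [0.9, 0.7, 0.3]
opening: 0.0003
```

```bash
python3 -c "
from mv import *
cur();go(case=[.22,0,.131])
c=snap('wrist','w2.png')"
```

```text
t 2.6 case [0.2308 0.0041 0.1914] F [0.9 0.7 0.3] Fcase x 0.8 op 0.0003
t 2.6 w [0.5151 0.2215 0.131 ] shift [-0.022   0.0089  0.1208] turn [-0.0048 -0.0013  0.0058]
```

View pics/w2.png

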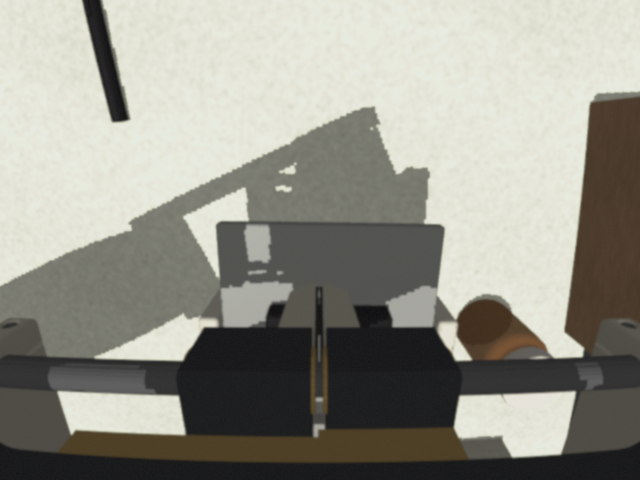

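Emit:
jog_arm(motion=[0,-0.01,0.009,0.06,0,0,0,0,-0.02,0.009,0.12,0,0,0,0,-0.02,0.009,0.12,0,0,0,0,-0.05,0.009,0.12,0,0,0,0,-0.08,0.009,0.12,0,0,0,0,-0.11,0.009,0.12,0,0,0,0,-0.14,0.009,0.12,0,0,0,0,-0.17,0.009,0.12,0,0,0])

```text
t: 3.45
tool_pos: [0.5069, 0.1472, 0.1301]
orientation: [-2.315, -2.11, 0.007]
force: [-3.2, 6.4, -2.8]
opening: 0.0007
```

```bash
python3 -c "
from mv import *
cur();go(case=[.1255,0,.131])"
```

```text
t 3.45 case [0.1453 0.0006 0.1301] F [-3.2  6.4 -2.8] Fcase x 6.0 op 0.0007
t 3.45 w [0.5055 0.1275 0.131 ] shift [-0.0395  0.0008 -0.0019] turn [-0.0065 -0.0018  0.0058]
```

Pushing at about 6 N. Finish to the stop slowly.

Emit:
jog_arm(motion=[0,-0.015,0,0,0,0,0,0,-0.025,0,0,0,0,0,0,-0.033,0,0,0,0,0,0,-0.037,0,0,0,0,0,0,-0.039,0,0,0,0,0,0,-0.039,0,0,0,0,0])

```text
t: 4.05
tool_pos: [0.5064, 0.1298, 0.1327]
orientation: [-2.314, -2.11, -0.002]
force: [-0.5, 13.4, 0.4]
opening: 0.0006
```

```bash
python3 -c "
from mv import *
cur()"
```

```text
t 4.05 case [ 0.1279 -0.0006  0.1327] F [-0.5 13.4  0.4] Fcase x 13.2 op 0.0006
```

Emit:
jog_arm(motion=[0,-0.008,0,0,0,0,0,0,-0.008,0,0,0,0,0,0,-0.008,0,0,0,0,0])

```text
t: 4.35
tool_pos: [0.5063, 0.1297, 0.1337]
orientation: [-2.309, -2.109, -0.011]
force: [1.4, 21.0, -10.4]
opening: 0.0005
```

```bash
python3 -c "
from mv import *
cur()
import pickle
for n in ['top','side']:
    c=snap(n,n+'1.png');pickle.dump(c,open(n+'1.pkl','wb'))
import cv2
a=cv2.imread('pics/top1.png')[205:335,190:420]; cv2.imwrite('pics/top1z.png',cv2.resize(a,(800,452),interpolation=cv2.INTER_CUBIC))
"
```

```text
t 4.35 case [ 0.1277 -0.0005  0.1337] F [  1.4  21.  -10.4] Fcase x 21.0 op 0.0005
```

View pics/top1z.png

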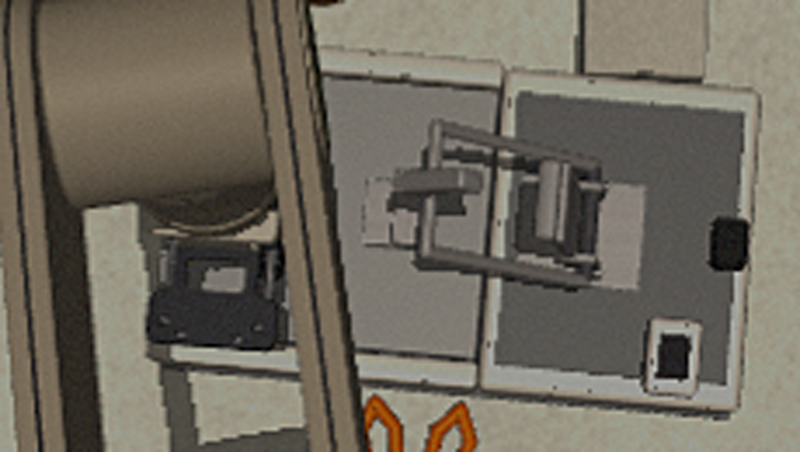

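The lid is at its stop: force went from 13 to 21 N without motion, and the top view shows it flush at the divider. Back off, rise, and look with the wrist camera.

Emit:
jog_arm(motion=[0,0.02,0,-0.02,0,0,0,0,0.03,0,-0.1,0,0,0,0,0.04,0,-0.2,0,0,0,0.4,0.05,0,-0.3,0,0,0,0.4,0.05,0,-0.4,0,0,0,0.4,0.05,0,-0.5,0,0,0,0.4,0.05,0,-0.6,0,0,0,0.4,0.05,0,-0.64,0,0,0])

```text
t: 5.25
tool_pos: [0.5105, 0.1489, 0.463]
orientation: [-2.315, -2.113, -0.026]
force: [0.6, 0.6, 0.8]
opening: 0.0349
```

Emit:
jog_arm(motion=[0.4,-0.04,0,0,0,0,0,0.4,-0.06,0,0,0,0,0,0.4,-0.06,0,0,0,0,0,0.4,-0.06,0,0,0,0,0])

```text
t: 5.65
tool_pos: [0.5075, 0.1188, 0.4621]
orientation: [-2.316, -2.111, -0.025]
force: [-0.1, -0.1, 0.2]
opening: 0.0369
```

```bash
python3 -c "
from mv import *
import pickle
cur();s=read_state();c=snap('wrist','w3.png'); pickle.dump((s,c),open('w3.pkl','wb'))
go(case=[.1,0,.45])
"
```

```text
t 5.65 case [ 0.1171 -0.0028  0.4621] F [-0.1 -0.1  0.2] Fcase x -0.1 op 0.0369
t 5.7 w [0.5029 0.1021 0.45  ] shift [-0.0351 -0.006   0.023 ] turn [ 0.0028 -0.0109  0.0062]
```

View pics/w3.png

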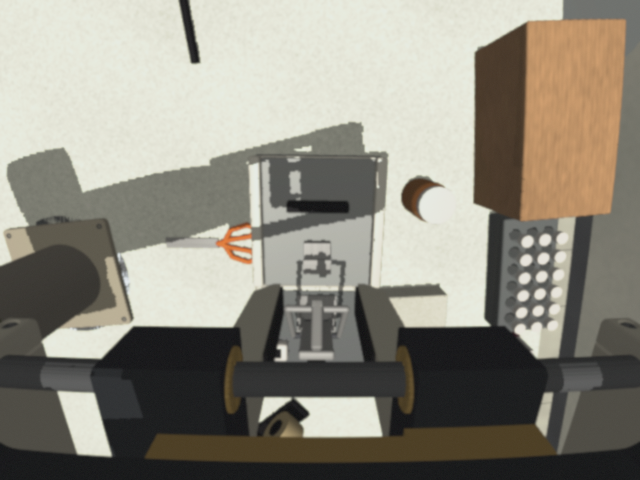

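```bash
python3 -c "
import cv2
a=cv2.imread('pics/w3.png')[145:370,240:400]; cv2.imwrite('pics/w3z.png',cv2.resize(a,(426,600),interpolation=cv2.INTER_CUBIC))
a=cv2.imread('pics/w3.png')[230:370,270:370]; cv2.imwrite('pics/w3y.png',cv2.resize(a,(428,600),interpolation=cv2.INTER_CUBIC))"
```

```text
(no output)
```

View pics/w3z.png

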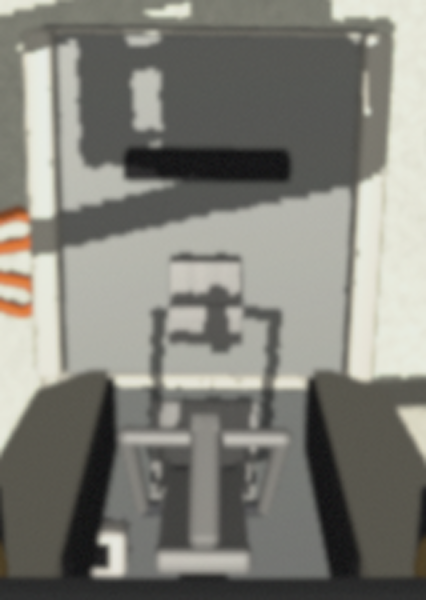

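View pics/w3y.png

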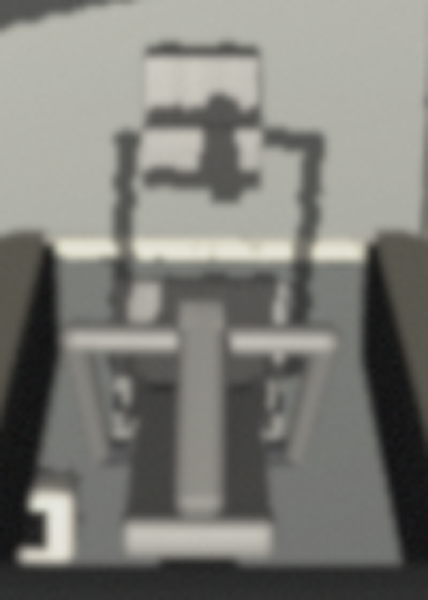

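```bash
cat > fit2.py <<'E'
from model import *
import pickle
from scipy.optimize import least_squares
from scipy.spatial.transform import Rotation as R
s,c=pickle.load(open('w3.pkl','rb'))
M=np.eye(4);M[:3,:3]=R.from_rotvec(s['orientation']).as_matrix();M[:3,3]=s['tool_pos']
c['world_from_camera']=M@c['hand_eye']
z=lambda x,y:(240+x/2.6625,145+y/2.667)
y=lambda x,y:(270+x/4.28,230+y/4.286)
def obs(q):
    l,b=q[3:5]
    return [([.102,.045,.142],z(125,179)),([.102,-.045,.142],z(290,180)),
    ([.056,.02,.134],z(170,257)),([.056,-.02,.134],z(242,257)),
    ([.18,.1,.124],z(22,35)),([.18,-.1,.124],z(392,30)),
    (cross(l,b,.034),y(72,340)),(cross(l,b,-.034),y(332,340)),
    (cross(l,b,0,.011,.051),y(200,512)),
    (lev(l,-.127,.016,.022),y(128,527)),(lev(l,-.127,.016,-.022),y(271,527))]
def res(q,full=False):
    r=np.array([proj(c,case2w(q,P))[0]-np.array(uv) for P,uv in obs(q)]); return r if full else r.ravel()
q0=np.load('q.npy');r=least_squares(res,[*q0[:3],q0[4],q0[5]],loss='soft_l1')
q=r.x;print(q0,q);print(res(q,True).round(1).tolist())
print('bar old/new along x',case2w(q0,[.11,0,.1]),case2w(q,[.11,0,.1]))
print('tab',cross(q[3],q[4],0,.02,.034),case2w(q,cross(q[3],q[4],0,.02,.034)),'cross',cross(q[3],q[4]),'slope',q[4]-q[3])
np.save('q2.npy',q)
E
python3 fit2.py
```

```text
[0.49279763 0.00265452 1.46936415 0.07234588 1.68948202 2.50635829] [0.49714183 0.0033481  1.47419438 1.66201325 2.4715226 ]
[[-1.2, 0.1], [0.2, 0.0], [-0.1, 0.6], [-0.0, 0.7], [-1.2, -2.5], [0.9, 0.0], [1.2, -0.8], [-1.1, -0.6], [0.4, 2.2], [-1.0, -0.0], [1.9, 0.1]]
bar old/new along x [[0.50393605 0.11208914 0.1       ]] [[0.50775152 0.11283524 0.1       ]]
tab [np.float64(0.00035852708078321083), 0, np.float64(0.29979029359020926)] [[0.49717641 0.00370495 0.29979029]] cross [np.float64(0.011175711135777242), 0, np.float64(0.2618562913083463)] slope 0.8095093447497914
```

```bash
cat > setq.py <<'E'
import numpy as np
np.save('q.npy',np.array([.4955,.0042,1.472,0,1.676,2.489]))
E
python3 setq.py; python3 -c "
from mv import *
print(cross(q[4],q[5],0,.02,.034));cur();go(case=[.0005,0,.36]);go(case=[.0005,0,.282])"
```

```text
[np.float64(0.00031345227284024224), 0, np.float64(0.3001108914244354)]
t 5.7 case [ 0.1156 -0.0005  0.4618] F [ 0.3  0.2 -0.7] Fcase x 0.2 op 0.0369
t 5.7 w [0.4955 0.0047 0.36  ] shift [-0.2336 -0.0036  0.1996] turn [ 0.0028 -0.0109  0.0045]
t 5.7 w [0.4955 0.0047 0.282 ] shift [-0.2362 -0.0043  0.3556] turn [ 0.0028 -0.0109  0.0045]
```

Emit:
jog_arm(motion=[0.4,-0.08,0,0,0,-0.01,0,0.4,-0.16,0,0,0,-0.01,0,0.4,-0.23,0,0.05,0,-0.01,0,0.4,-0.233,0,0.13,0,-0.01,0,0.4,-0.233,-0.003,0.2,0,-0.01,0.004,0.4,-0.233,-0.003,0.2,0,-0.01,0.004])

```text
t: 6.3
tool_pos: [0.493, 0.0053, 0.3527]
orientation: [-2.323, -2.105, 0.006]
force: [-0.1, -0.3, -0.6]
opening: 0.037
```

```bash
python3 -c "
from mv import *
cur();go(case=[.0005,0,.282])
import cv2
for n,b in [('top',(205,335,250,420)),('side',(120,270,300,450)),('wrist',(240,440,200,440))]:
    c=snap(n,n+'4.png');a=cv2.imread('pics/%s4.png'%n)[b[0]:b[1],b[2]:b[3]];k=600/max(a.shape);cv2.imwrite('pics/%s4z.png'%n,cv2.resize(a,None,fx=k,fy=k,interpolation=cv2.INTER_CUBIC))
"
```

```text
t 6.3 case [0.0009 0.0026 0.3527] F [-0.1 -0.3 -0.6] Fcase x -0.3 op 0.037
t 6.3 w [0.4955 0.0047 0.282 ] shift [-0.001   0.0062  0.1414] turn [-0.0047 -0.001   0.0002]
```

View pics/side4z.png

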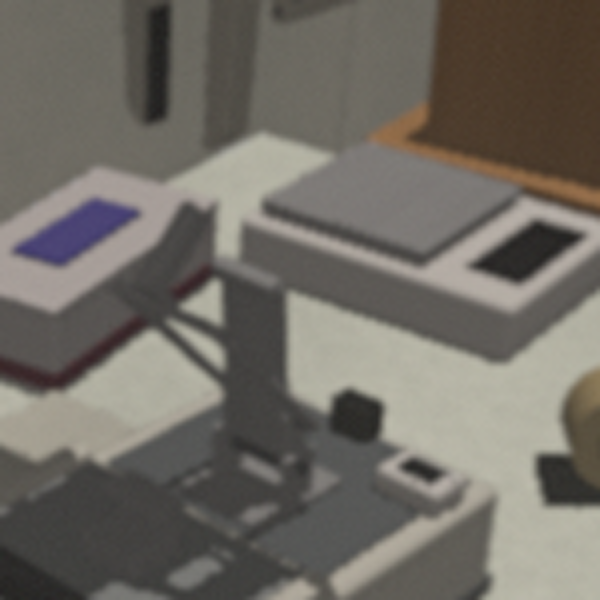

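View pics/wrist4z.png

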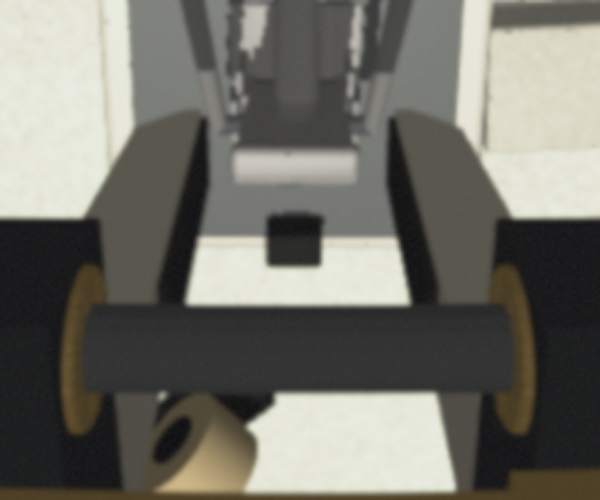

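The tab sits midway between the fingers (column about 297 of the crop). Descend and pinch.

Emit:
jog_arm(motion=[0.4,0,0.002,0.05,0,0,0,0.4,0,0.002,0.1,0,0,0,0.4,0,0.002,0.14,0,0,0,0.4,0,0.002,0.141,0,0,0,0.15,0,0.002,0.141,0,0,0,0.15,0,0.002,0.141,0,0,0])

```text
t: 7.05
tool_pos: [0.4989, 0.0054, 0.2938]
orientation: [2.322, 2.107, 0.012]
force: [0.3, -0.3, -0.5]
opening: 0.0258
```

```bash
python3 -c "
from mv import *
cur()
import cv2
for n,b in [('side',(120,270,300,450))]:
    c=snap(n,n+'5.png');a=cv2.imread('pics/%s5.png'%n)[b[0]:b[1],b[2]:b[3]];k=600/max(a.shape);cv2.imwrite('pics/%s5z.png'%n,cv2.resize(a,None,fx=k,fy=k,interpolation=cv2.INTER_CUBIC))
"
```

```text
t 7.05 case [ 0.0015 -0.0033  0.2938] F [ 0.3 -0.3 -0.5] Fcase x -0.3 op 0.0258
```

View pics/side5z.png

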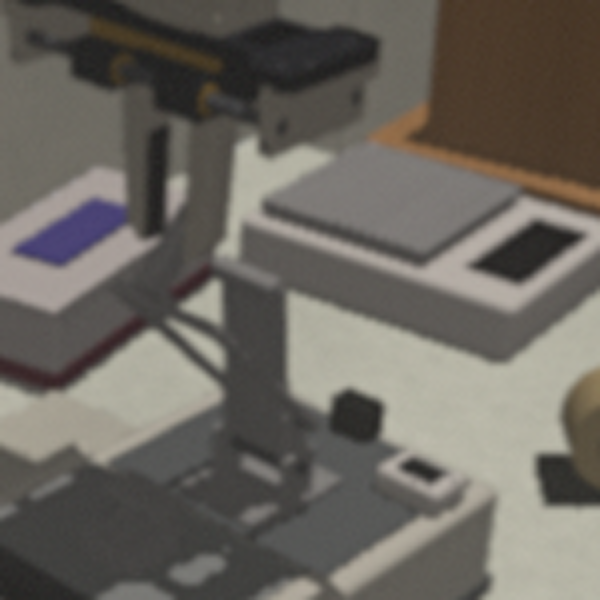

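The fingers straddle the tab, but z is still short of target. Read again and finish the descent.

```bash
python3 -c "
from mv import *
cur();go(case=[.0005,0,.282])"
```

```text
t 7.1 case [ 0.0015 -0.0032  0.2935] F [-0.  -0.3 -0.1] Fcase x -0.3 op 0.022
t 7.1 w [0.4955 0.0047 0.282 ] shift [-0.002  -0.0066  0.023 ] turn [ 0.006  -0.001   0.0012]
```

Emit:
jog_arm(motion=[0.22,0,-0.003,0.012,0,0,0,0.22,-0.002,-0.006,0.022,0,0,0,0.22,-0.002,-0.006,0.022,0,0,0])

```text
t: 7.4
tool_pos: [0.4953, 0.0046, 0.2817]
orientation: [2.323, 2.107, 0.011]
force: [0.2, 0.5, 0.2]
opening: 0.0203
```

```bash
python3 -c "
from mv import *
cur();go(case=[.0005,0,.282])"
```

```text
t 7.4 case [4.000e-04 2.000e-04 2.817e-01] F [0.2 0.5 0.2] Fcase x 0.5 op 0.0203
t 7.4 w [0.4955 0.0047 0.282 ] shift [ 0.0003  0.0004 -0.0005] turn [ 0.0053 -0.0009  0.0011]
```

Now close.

Emit:
jog_arm(motion=[0,0,0,0,0,0,0,0,0,0,0,0,0,0,0,0,0,0,0,0,0], grip_force=25)

```text
t: 7.7
tool_pos: [0.495, 0.0045, 0.2816]
orientation: [2.323, 2.108, 0.01]
force: [-1.2, 0.1, -0.6]
opening: 0.0117
```

```bash
python3 -c "
from mv import *
cur()
import cv2
for n,b in [('side',(120,270,300,450)),('top',(205,335,250,420))]:
    c=snap(n,n+'6.png');a=cv2.imread('pics/%s6.png'%n)[b[0]:b[1],b[2]:b[3]];k=600/max(a.shape);cv2.imwrite('pics/%s6z.png'%n,cv2.resize(a,None,fx=k,fy=k,interpolation=cv2.INTER_CUBIC))
"
```

```text
t 7.7 case [0.0003 0.0005 0.2816] F [-1.2  0.1 -0.6] Fcase x 0.0 op 0.0117
```

View pics/side6z.png

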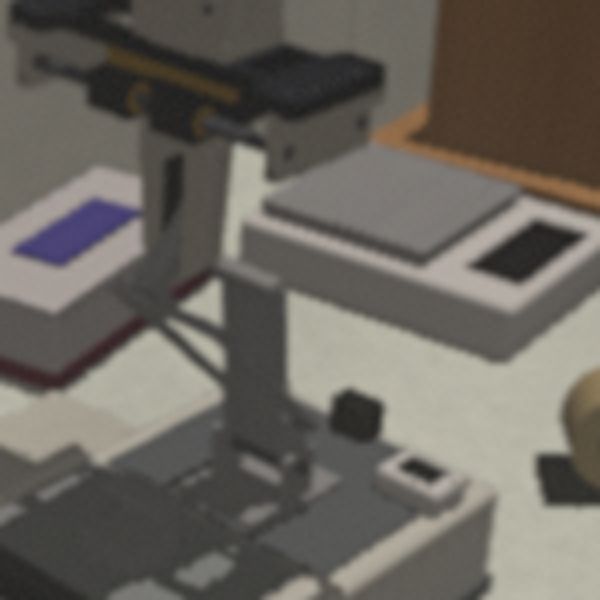

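Gripped (11.7 mm ≈ 12 mm tab). Compute the arc with the lever staying put, then the draw-in.

```bash
python3 -c "
from mv import *
s=read_state();Rc=R.from_rotvec(s['orientation'])
l=q[4]; p0=np.array(cross(l,l+.813,0,.02,.034))
for sl in np.linspace(.813,-.18,14):
    p=np.array(cross(l,l+sl,0,.02,.034)); c=cross(l,l+sl)
    d=case2w(q,p)[0]-case2w(q,p0)[0]
    print(round(sl,3),'tcp',(p-[0,0,.019]).round(4),'cross',np.round(c,4),'shift',(Rc.inv().apply(d)/.5).round(3))
"
```

```text
0.813 tcp [0.0003 0.     0.2811] cross [0.0113 0.     0.2622] shift [0. 0. 0.]
0.737 tcp [0.0102 0.     0.2747] cross [0.0182 0.     0.2551] shift [ 0.02  -0.     0.013]
0.66 tcp [0.0195 0.     0.2676] cross [0.0246 0.     0.2475] shift [ 0.038 -0.     0.027]
0.584 tcp [0.0283 0.     0.2598] cross [0.0304 0.     0.2394] shift [ 0.056 -0.     0.043]
0.507 tcp [0.0365 0.     0.2514] cross [0.0355 0.     0.231 ] shift [ 0.072 -0.     0.06 ]
0.431 tcp [0.044  0.     0.2424] cross [0.04   0.     0.2221] shift [ 0.087 -0.     0.078]
0.355 tcp [0.0508 0.     0.2328] cross [0.0438 0.     0.2129] shift [ 0.101 -0.001  0.097]
0.278 tcp [0.0568 0.     0.2227] cross [0.0469 0.     0.2035] shift [ 0.113 -0.001  0.117]
0.202 tcp [0.062  0.     0.2122] cross [0.0493 0.     0.1939] shift [ 0.123 -0.001  0.138]
0.126 tcp [0.0665 0.     0.2013] cross [0.0509 0.     0.1841] shift [ 0.132 -0.001  0.16 ]
0.049 tcp [0.0701 0.     0.1901] cross [0.0518 0.     0.1742] shift [ 0.139 -0.001  0.182]
-0.027 tcp [0.0728 0.     0.1787] cross [0.0519 0.     0.1642] shift [ 0.145 -0.001  0.205]
-0.104 tcp [0.0746 0.     0.1671] cross [0.0512 0.     0.1543] shift [ 0.148 -0.002  0.228]
-0.18 tcp [0.0756 0.     0.1554] cross [0.0498 0.     0.1445] shift [ 0.15  -0.002  0.252]
```

Emit:
jog_arm(motion=[0,0.02,0,0.013,0,0,0,0,0.038,0,0.027,0,0,0,0,0.056,0,0.043,0,0,0,0,0.072,0,0.06,0,0,0,0,0.087,0,0.078,0,0,0,0,0.101,-0.001,0.097,0,0,0,0,0.113,-0.001,0.117,0,0,0,0,0.113,-0.001,0.117,0,0,0])

```text
t: 8.6
tool_pos: [0.5001, 0.0623, 0.2212]
orientation: [2.324, 2.11, 0.009]
force: [1.0, 2.7, 0.0]
opening: 0.012
```

```bash
python3 -c "
from mv import *
cur();go(case=[.0705,0,.190]);go(case=[.0746,0,.167])
import cv2
for n,b in [('side',(120,270,280,430)),('top',(205,335,250,420))]:
    c=snap(n,n+'7.png');a=cv2.imread('pics/%s7.png'%n)[b[0]:b[1],b[2]:b[3]];k=600/max(a.shape);cv2.imwrite('pics/%s7z.png'%n,cv2.resize(a,None,fx=k,fy=k,interpolation=cv2.INTER_CUBIC))
"
```

```text
t 8.6 case [0.0583 0.0012 0.2212] F [1.  2.7 0. ] Fcase x 2.8 op 0.012
t 8.6 w [0.5025 0.0744 0.19  ] shift [0.0243 0.002  0.0624] turn [ 0.0038 -0.0016  0.0018]
t 8.6 w [0.5029 0.0784 0.167 ] shift [0.0324 0.0018 0.1085] turn [ 0.0038 -0.0016  0.0018]
```

View pics/side7z.png

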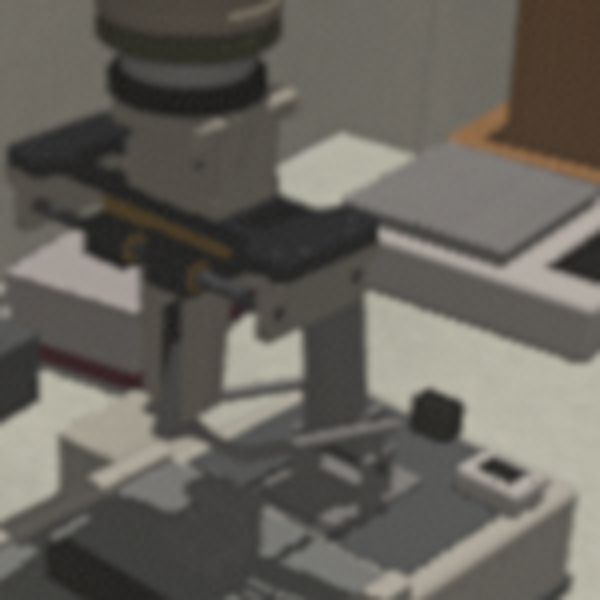

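The loop follows and the lever stays upright. Continue to just above lip height.

Emit:
jog_arm(motion=[0,0.012,0,0.02,0,0,0,0,0.02,0.001,0.042,0,0,0,0,0.025,0.002,0.063,0,0,0,0,0.029,0.002,0.085,0,0,0,0,0.029,0.002,0.085,0,0,0])

```text
t: 9.2
tool_pos: [0.5019, 0.0771, 0.177]
orientation: [2.325, 2.112, 0.008]
force: [0.8, 4.4, -1.9]
opening: 0.0118
```

```bash
python3 -c "
from mv import *
cur()
import cv2
for n,b in [('side',(185,275,270,390)),('top',(205,335,250,420))]:
    c=snap(n,n+'8.png');a=cv2.imread('pics/%s8.png'%n)[b[0]:b[1],b[2]:b[3]];k=700/max(a.shape);cv2.imwrite('pics/%s8z.png'%n,cv2.resize(a,None,fx=k,fy=k,interpolation=cv2.INTER_CUBIC))
"
```

```text
t 9.2 case [0.0732 0.0008 0.177 ] F [ 0.8  4.4 -1.9] Fcase x 4.5 op 0.0118
```

View pics/side8z.png

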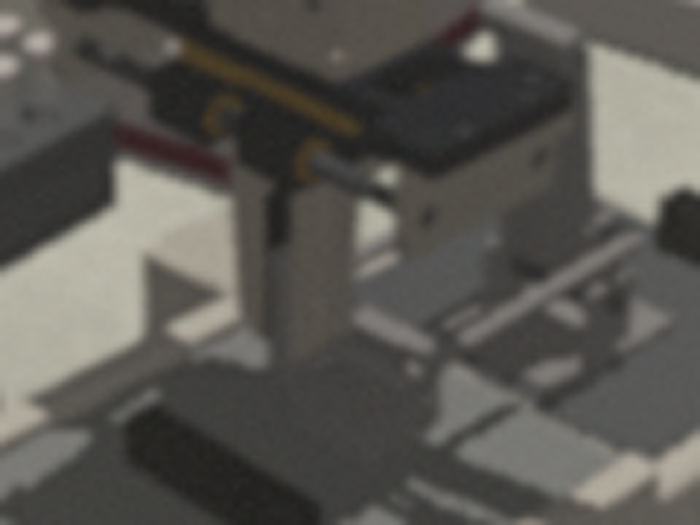

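View pics/top8z.png

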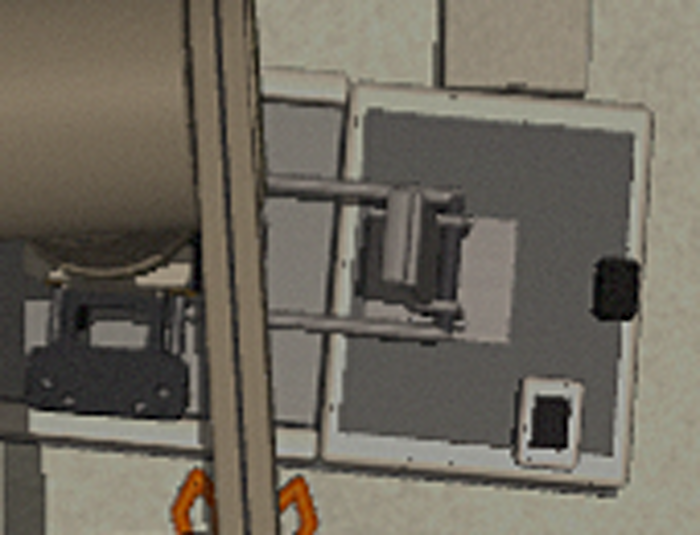

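```bash
cat > ik.py <<'E'
from mv import *
from scipy.optimize import fsolve,least_squares
s=read_state();Rc=R.from_rotvec(s['orientation'])
d=s['tool_pos']-[q[0],q[1],0]; c,n=np.cos(q[2]),np.sin(q[2])
tx=c*d[0]+n*d[1]; tz=s['tool_pos'][2]+.019
def fromtab(tx,tz,l0):
    r=least_squares(lambda v:np.array(cross(v[0],v[0]+v[1],0,.02,.034))[[0,2]]-[tx,tz],[l0,-.05]); return r.x
def fromcross(x,z,l0):
    r=least_squares(lambda v:(np.array(cross(v[0],v[0]+v[1]))[[0,2]]-[x,z])*100,[l0,-.15]); return r.x,np.abs(r.fun).max()
if __name__=='__main__':
    cur()
    v=fromtab(tx,tz,1.65); print('lever,slope now',v,'cross',cross(v[0],v[0]+v[1]))
    l=v[0]
    import sys
    for a in sys.argv[1:]:
        x,z=map(float,a.split(','))
        w,e=fromcross(x/1e3,z/1e3,l); l=w[0]
        p=np.array(cross(w[0],w[0]+w[1],0,.02,.034))-[0,0,.019]
        print((x,z),'lever,slope',w.round(3),'err%.4f'%e,'tcp',p.round(4),'shift',(Rc.inv().apply(case2w(q,p)[0]-s['tool_pos'])/.5).round(4))
E
python3 ik.py 51,155 50,148 49,142 45,141 40,141 36,140.5 33,140 31,140
```

```text
t 9.3 case [0.073  0.0006 0.1777] F [ 0.   4.3 -3.4] Fcase x 4.2 op 0.0121
lever,slope now [ 1.67739172 -0.03383898] cross [np.float64(0.05187810132247475), 0, np.float64(0.16339510841148228)]
(51.0, 155.0) lever,slope [ 1.666 -0.098] err0.0000 tcp [0.0742 0.     0.1679] shift [0.0024 0.0012 0.0197]
(50.0, 148.0) lever,slope [ 1.662 -0.152] err0.0000 tcp [0.0749 0.     0.1596] shift [0.0037 0.0011 0.0363]
(49.0, 142.0) lever,slope [ 1.665 -0.199] err0.0000 tcp [0.0753 0.     0.1524] shift [0.0045 0.001  0.0507]
(45.0, 141.0) lever,slope [ 1.531 -0.202] err0.0000 tcp [0.0714 0.     0.1513] shift [-0.0034  0.001   0.0528]
(40.0, 141.0) lever,slope [ 1.34  -0.186] err0.0000 tcp [0.066  0.     0.1517] shift [-0.0143  0.001   0.0519]
(36.0, 140.5) lever,slope [ 1.171 -0.171] err0.0000 tcp [0.0615 0.     0.1516] shift [-0.0232  0.0009  0.0521]
(33.0, 140.0) lever,slope [ 1.027 -0.153] err0.0000 tcp [0.058  0.     0.1515] shift [-0.0303  0.0009  0.0522]
(31.0, 140.0) lever,slope [ 0.912 -0.134] err0.0000 tcp [0.0554 0.     0.152 ] shift [-0.0355  0.0009  0.0512]
```

Emit:
jog_arm(motion=[0,0.003,0.001,0.02,0,0,0,0,0.004,0.001,0.036,0,0,0,0,0.006,0.001,0.05,0,0,0,0,0.006,0.001,0.051,0,0,0,0,0.006,0.001,0.051,0,0,0])

```text
t: 9.8
tool_pos: [0.5025, 0.0796, 0.1513]
orientation: [2.326, 2.112, 0.006]
force: [-0.4, 0.9, -3.4]
opening: 0.0119
```

```bash
python3 ik.py 49,142 45,141 40,140.5 36,140 33,140 31,140;python3 -c "
from mv import *
import cv2
for n,b in [('side',(185,275,270,390)),('wrist',(180,400,220,420))]:
    c=snap(n,n+'9.png');a=cv2.imread('pics/%s9.png'%n)[b[0]:b[1],b[2]:b[3]];k=700/max(a.shape);cv2.imwrite('pics/%s9z.png'%n,cv2.resize(a,None,fx=k,fy=k,interpolation=cv2.INTER_CUBIC))
"
```

```text
t 9.8 case [0.0757 0.0005 0.1513] F [-0.4  0.9 -3.4] Fcase x 0.9 op 0.0119
lever,slope now [ 1.67763433 -0.20653399] cross [np.float64(0.04919693594294394), 0, np.float64(0.14113513246634618)]
(49.0, 142.0) lever,slope [ 1.665 -0.199] err0.0000 tcp [0.0753 0.     0.1524] shift [-0.0008  0.0009 -0.0021]
(45.0, 141.0) lever,slope [ 1.531 -0.202] err0.0000 tcp [0.0714 0.     0.1513] shift [-0.0087  0.0009 -0.    ]
(40.0, 140.5) lever,slope [ 1.344 -0.191] err0.0000 tcp [0.0661 0.     0.1511] shift [-0.0193  0.0009  0.0004]
(36.0, 140.0) lever,slope [ 1.175 -0.175] err0.0000 tcp [0.0616 0.     0.151 ] shift [-0.0283  0.0008  0.0006]
(33.0, 140.0) lever,slope [ 1.027 -0.153] err0.0000 tcp [0.058  0.     0.1515] shift [-0.0356  0.0008 -0.0006]
(31.0, 140.0) lever,slope [ 0.912 -0.134] err0.0000 tcp [0.0554 0.     0.152 ] shift [-0.0408  0.0008 -0.0015]
```

View pics/side9z.png

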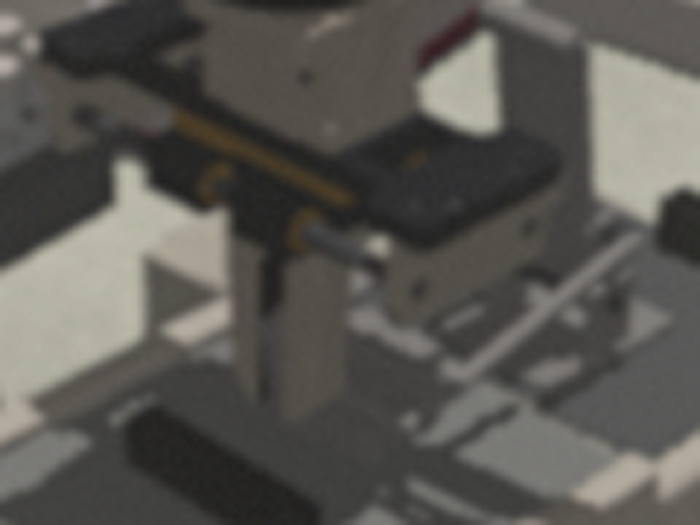

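View pics/wrist9z.png

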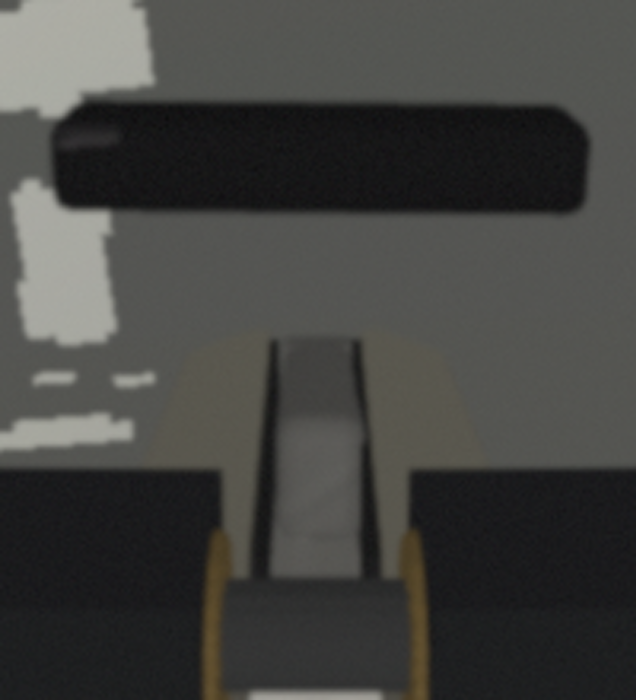

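The crossbar is low in front of the keeper at (49,141) mm, with only small forces. Draw it in.

Emit:
jog_arm(motion=[0,-0.009,0.001,0,0,0,0,0,-0.019,0.001,0,0,0,0,0,-0.028,0.001,0,0,0,0,0,-0.028,0.001,0,0,0,0])

```text
t: 10.3
tool_pos: [0.5017, 0.0669, 0.1518]
orientation: [-2.324, -2.111, -0.01]
force: [-0.4, 8.3, -1.7]
opening: 0.0116
```

```bash
python3 ik.py 36,140 35,140 33,140 31,140
```

```text
t 10.3 case [ 0.063  -0.      0.1518] F [-0.4  8.3 -1.7] Fcase x 8.2 op 0.0116
lever,slope now [ 1.23055141 -0.17575941] cross [np.float64(0.03737471544500068), 0, np.float64(0.14081999890704214)]
(36.0, 140.0) lever,slope [ 1.175 -0.175] err0.0000 tcp [0.0616 0.     0.151 ] shift [-0.0028 -0.      0.0016]
(35.0, 140.0) lever,slope [ 1.128 -0.169] err0.0000 tcp [0.0604 0.     0.1512] shift [-0.0052 -0.0001  0.0012]
(33.0, 140.0) lever,slope [ 1.027 -0.153] err0.0000 tcp [0.058  0.     0.1515] shift [-0.0101 -0.0001  0.0004]
(31.0, 140.0) lever,slope [ 0.912 -0.134] err0.0000 tcp [0.0554 0.     0.152 ] shift [-0.0153 -0.0001 -0.0005]
```

```bash
python3 -c "
from mv import *
import cv2
for n,b in [('side',(155,275,270,430))]:
    c=snap(n,n+'10.png');a=cv2.imread('pics/%s10.png'%n)[b[0]:b[1],b[2]:b[3]];k=750/max(a.shape);cv2.imwrite('pics/%s10z.png'%n,cv2.resize(a,None,fx=k,fy=k,interpolation=cv2.INTER_CUBIC))
"
```

```text
(no output)
```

View pics/side10z.png

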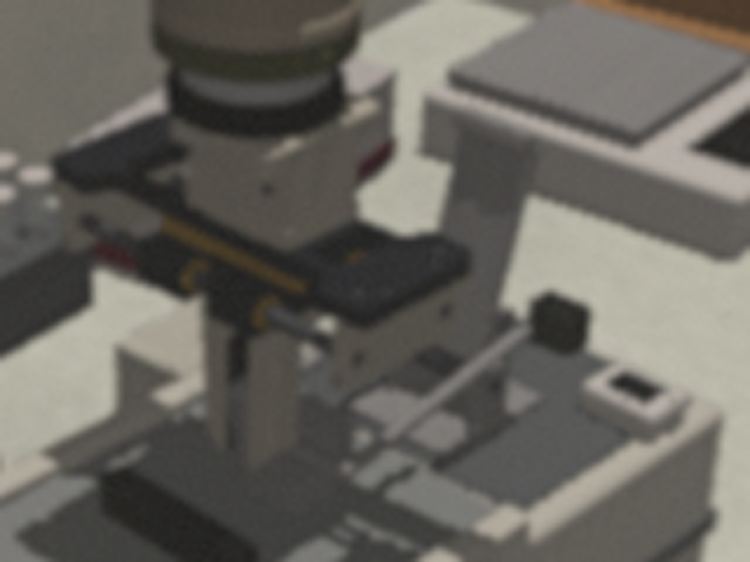

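The lever is tilting back, to about 1.2 rad as computed. Keep drawing in.

Emit:
jog_arm(motion=[0,-0.005,0,0.001,0,0,0,0,-0.01,0,0.001,0,0,0,0,-0.01,0,0.001,0,0,0])

```text
t: 10.65
tool_pos: [0.5014, 0.0641, 0.1517]
orientation: [-2.322, -2.11, -0.015]
force: [-0.4, 12.1, -1.1]
opening: 0.0117
```

```bash
python3 ik.py 33,140 31,140 30,140
```

```text
t 10.65 case [0.0602 0.     0.1517] F [-0.4 12.1 -1.1] Fcase x 12.0 op 0.0117
lever,slope now [ 1.12064622 -0.16454767] cross [np.float64(0.03491321426205388), 0, np.float64(0.14038876649068527)]
(33.0, 140.0) lever,slope [ 1.027 -0.153] err0.0000 tcp [0.058  0.     0.1515] shift [-0.0045  0.      0.0002]
(31.0, 140.0) lever,slope [ 0.912 -0.134] err0.0000 tcp [0.0554 0.     0.152 ] shift [-0.0097  0.     -0.0008]
(30.0, 140.0) lever,slope [ 0.848 -0.122] err0.0000 tcp [0.054  0.     0.1523] shift [-0.0124  0.     -0.0014]
```

Emit:
jog_arm(motion=[0,-0.006,0,0,0,0,0,0,-0.01,0,0,0,0,0,0,-0.01,0,0,0,0,0])

```text
t: 10.95
tool_pos: [0.5008, 0.0614, 0.1516]
orientation: [-2.319, -2.109, -0.02]
force: [1.2, 10.4, -4.3]
opening: 0.0119
```

```bash
python3 ik.py 33,140 31,140 30,140
```

```text
t 10.95 case [0.0574 0.0003 0.1516] F [ 1.2 10.4 -4.3] Fcase x 10.5 op 0.0119
lever,slope now [ 1.00269144 -0.14981931] cross [np.float64(0.032553188369006864), 0, np.float64(0.13995806607983247)]
(33.0, 140.0) lever,slope [ 1.027 -0.153] err0.0000 tcp [0.058  0.     0.1515] shift [0.0011 0.0006 0.0001]
(31.0, 140.0) lever,slope [ 0.912 -0.134] err0.0000 tcp [0.0554 0.     0.152 ] shift [-0.0041  0.0006 -0.0009]
(30.0, 140.0) lever,slope [ 0.848 -0.122] err0.0000 tcp [0.054  0.     0.1523] shift [-0.0068  0.0006 -0.0015]
```

Emit:
jog_arm(motion=[0,-0.005,0,0,0,0,0,0,-0.008,0,0,0,0,0,0,-0.008,0,0,0,0,0])

```text
t: 11.25
tool_pos: [0.5005, 0.0595, 0.1517]
orientation: [-2.316, -2.108, -0.024]
force: [0.8, 11.3, -2.2]
opening: 0.0118
```

```bash
python3 ik.py 31,140 30,140;python3 -c "
from mv import *
import cv2
for n,b in [('side',(155,275,270,430))]:
    c=snap(n,n+'11.png');a=cv2.imread('pics/%s11.png'%n)[b[0]:b[1],b[2]:b[3]];k=750/max(a.shape);cv2.imwrite('pics/%s11z.png'%n,cv2.resize(a,None,fx=k,fy=k,interpolation=cv2.INTER_CUBIC))
"
```

```text
t 11.25 case [0.0555 0.0005 0.1517] F [ 0.8 11.3 -2.2] Fcase x 11.3 op 0.0118
lever,slope now [ 0.91635142 -0.13676315] cross [np.float64(0.03103166586814457), 0, np.float64(0.13974831397876916)]
(31.0, 140.0) lever,slope [ 0.912 -0.134] err0.0000 tcp [0.0554 0.     0.152 ] shift [-0.0002  0.0009 -0.0006]
(30.0, 140.0) lever,slope [ 0.848 -0.122] err0.0000 tcp [0.054  0.     0.1523] shift [-0.0029  0.0009 -0.0012]
```

View pics/side11z.png

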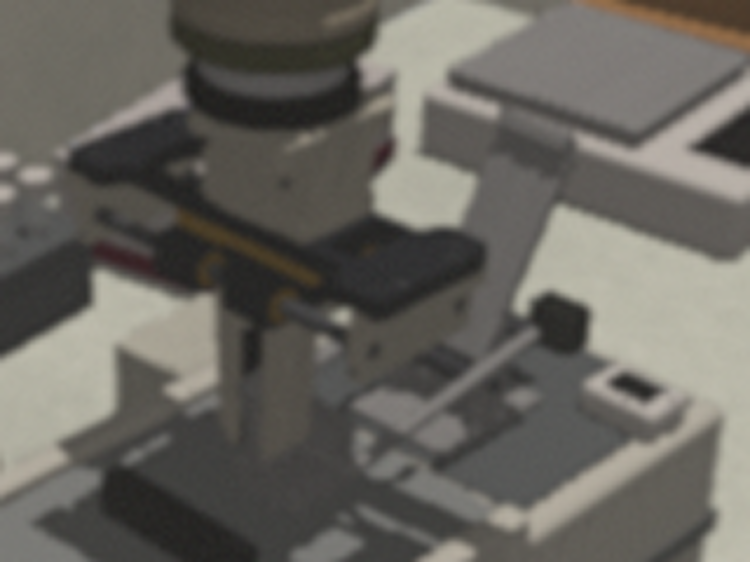

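```bash
python3 -c "
from mv import *
import pickle
c=pickle.load(open('side1.pkl','rb'))
for l in (.9,1.0,1.1,1.2):
    print(l,((proj(c,case2w(q,[lev(l,-.127,.016,-.022),lev(l,-.127,.016,.022),lev(l,-.127,.0,.022)]))-[270,155])*4.6875).round(0).tolist())
"
```

```text
0.9 [[509.0, 112.0], [580.0, 140.0], [594.0, 150.0]]
1.0 [[495.0, 107.0], [566.0, 136.0], [582.0, 143.0]]
1.1 [[480.0, 105.0], [552.0, 134.0], [569.0, 138.0]]
1.2 [[465.0, 106.0], [537.0, 135.0], [555.0, 136.0]]
```

The lever tip in side is at (505,103)/(578,133), which means about 0.93 rad. That matches the crossbar being on its seat. One more nudge to feel the post.

Emit:
jog_arm(motion=[0,-0.008,0,0,0,0,0,0,-0.01,0,0,0,0,0,0,-0.01,0,0,0,0,0])

```text
t: 11.6
tool_pos: [0.5002, 0.0568, 0.152]
orientation: [-2.313, -2.107, -0.03]
force: [-0.0, 12.3, -1.7]
opening: 0.0118
```

```bash
python3 ik.py 31,140
```

```text
t 11.6 case [0.0528 0.0005 0.152 ] F [-0.  12.3 -1.7] Fcase x 12.2 op 0.0118
lever,slope now [ 0.78727682 -0.11463105] cross [np.float64(0.02907525664519349), 0, np.float64(0.13951187456787892)]
(31.0, 140.0) lever,slope [ 0.912 -0.134] err0.0000 tcp [0.0554 0.     0.152 ] shift [0.0051 0.001  0.0001]
```

```bash
python3 -c "
from mv import *
import cv2
for n,b in [('side',(155,275,270,430)),('wrist',(180,400,220,420)),('top',(205,335,250,420))]:
    c=snap(n,n+'12.png');a=cv2.imread('pics/%s12.png'%n)[b[0]:b[1],b[2]:b[3]];k=750/max(a.shape);cv2.imwrite('pics/%s12z.png'%n,cv2.resize(a,None,fx=k,fy=k,interpolation=cv2.INTER_CUBIC)[:600])
"
```

```text
(no output)
```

View pics/side12z.png

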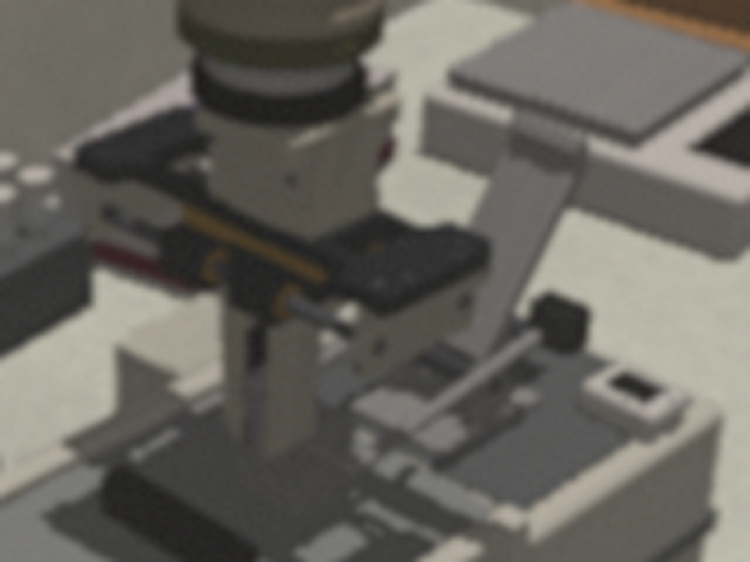

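View pics/wrist12z.png

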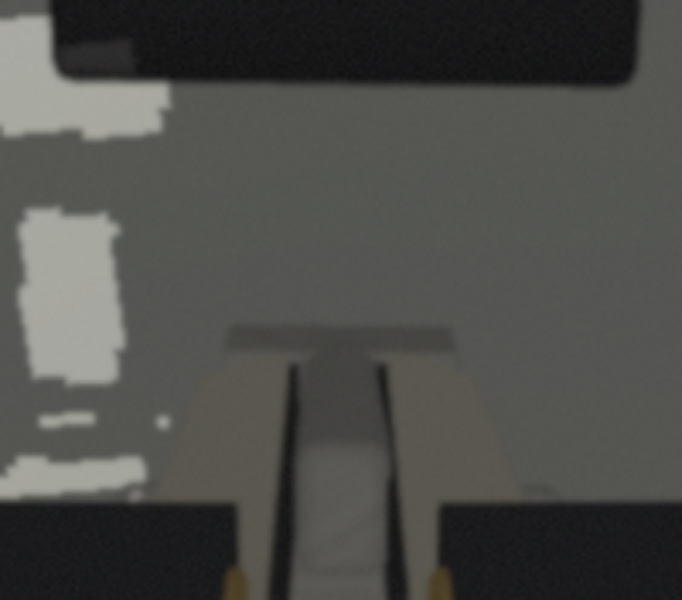

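View pics/top12z.png

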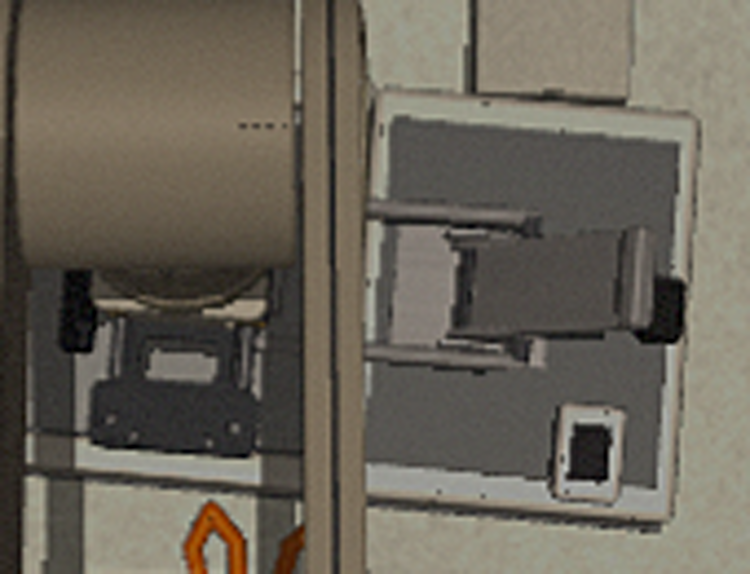

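The wrist view shows the keeper ledge's front edge at (225–455, 325–350), right under the fingers. Lever is about 0.87 rad, so the crossbar is at its seat. Release and rise to check.

Emit:
jog_arm(motion=[0.4,0,0,0,0,0,0,0.4,0,0,0,0,0,0,0.4,0,0,0,0,0,0,0.4,0.02,0,-0.06,0,0,0,0.4,0.03,0,-0.14,0,0,0,0.4,0.04,0,-0.24,0,0,0,0.4,0.04,0,-0.34,0,0,0,0.4,0.04,0,-0.42,0,0,0])

```text
t: 12.55
tool_pos: [0.5011, 0.0717, 0.3659]
orientation: [-2.315, -2.108, -0.033]
force: [1.0, 0.1, 0.1]
opening: 0.0372
```

```bash
python3 -c "
from mv import *
import cv2
cur(); go(case=[.12,0,.40])
for n,b in [('side',(155,300,250,430)),('wrist',(150,400,210,440)),('top',(205,335,250,420))]:
    c=snap(n,n+'13.png');a=cv2.imread('pics/%s13.png'%n)[b[0]:b[1],b[2]:b[3]];k=600/a.shape[0];cv2.imwrite('pics/%s13z.png'%n,cv2.resize(a,None,fx=k,fy=k,interpolation=cv2.INTER_CUBIC)[:,:800])
"
```

```text
t 12.55 case [0.0678 0.0011 0.3659] F [1.  0.1 0.1] Fcase x 0.2 op 0.0372
t 12.55 w [0.5073 0.1236 0.4   ] shift [ 0.1059  0.0031 -0.0658] turn [ 0.0039 -0.0143  0.0035]
```

View pics/side13z.png

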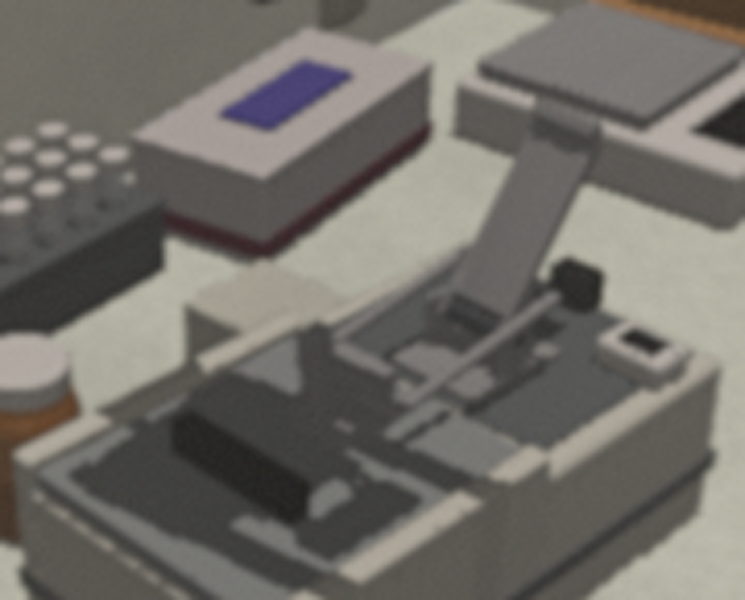

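View pics/wrist13z.png

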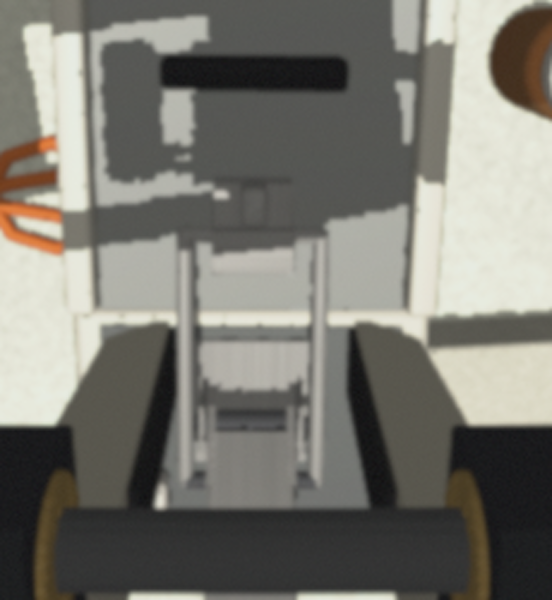

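The crossbar now passes under the keeper lip, with the legs ending at y≈235 and the tab at (255,205) of the crop. The loop is hooked. Now compute the lever press.

```bash
python3 -c "
from mv import *
go(case=[-.117,0,.275])
for l in (.9,.8,.7,.6,.5,.4,.3,.2,.1,0):
    p=lev(l,-.095,.008); print(l,np.round([p[0]+.0075,p[2]],4))
"
```

```text
t 12.7 w [ 0.484  -0.1122  0.275 ] shift [-0.3738 -0.0043  0.1743] turn [ 0.0067 -0.0147  0.0033]
0.9 [-0.1203  0.2174]
0.8 [-0.1279  0.2117]
0.7 [-0.135   0.2053]
0.6 [-0.1414  0.1982]
0.5 [-0.147   0.1906]
0.4 [-0.1519  0.1824]
0.3 [-0.1559  0.1737]
0.2 [-0.159   0.1647]
0.1 [-0.1612  0.1554]
0 [-0.1625  0.146 ]
```

Emit:
jog_arm(motion=[0,-0.1,0,0,0,-0.015,0,0,-0.2,0,0,0,-0.015,0,0,-0.3,0,0.03,0,-0.015,0,0,-0.37,-0.004,0.08,0,-0.015,0,0,-0.373,-0.004,0.15,0,-0.015,0,0,-0.373,-0.004,0.172,0,-0.015,0,0,-0.373,-0.004,0.172,0,-0.015,0], grip_force=30)

```text
t: 13.4
tool_pos: [0.4825, -0.1113, 0.2731]
orientation: [2.321, 2.113, 0.006]
force: [0.7, 1.2, 0.7]
opening: 0.0003
```

```bash
cat > look.py <<'E'
from mv import *
import sys
k0=sys.argv[1]
for n,b in [('side',(155,300,250,430)),('top',(205,335,250,420))]:
    c=snap(n,n+k0+'.png');a=cv2.imread('pics/%s%s.png'%(n,k0))[b[0]:b[1],b[2]:b[3]];k=550/a.shape[0];cv2.imwrite('pics/%s%sz.png'%(n,k0),cv2.resize(a,None,fx=k,fy=k,interpolation=cv2.INTER_CUBIC)[:,:800])
E
python3 look.py 14; python3 -c "
from mv import *
cur(); go(case=[-.1203,0,.2174])"
```

```text
t 13.5 case [-0.116  -0.0004  0.2769] F [-0.2  0.4  0.2] Fcase x 0.4 op 0.0005
t 13.5 w [ 0.4836 -0.1155  0.2174] shift [-0.0085 -0.0021  0.1191] turn [0.007  0.0003 0.0039]
```

View pics/side14z.png

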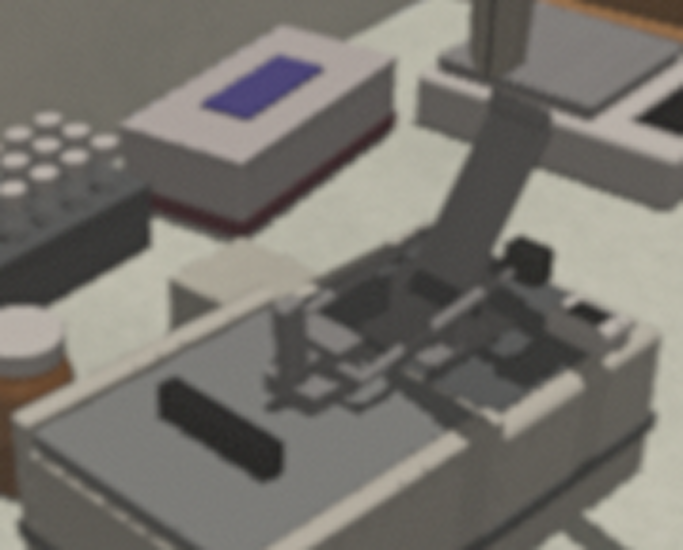

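```bash
python3 -c "
import cv2
a=cv2.imread('pics/side14.png')[220:275,305:385];cv2.imwrite('pics/s14k.png',cv2.resize(a,(800,550),interpolation=cv2.INTER_CUBIC))"
```

```text
(no output)
```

View pics/s14k.png

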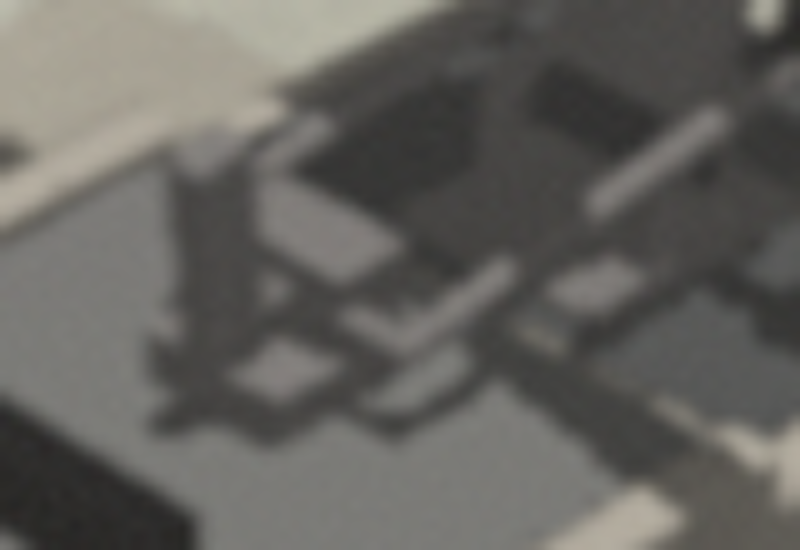

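Hooked: the crossbar end emerges from under the keeper. Press along the arc.

Emit:
jog_arm(motion=[0,-0.004,-0.002,0.06,0,0,0,0,-0.008,-0.002,0.11,0,0,0,0,-0.018,-0.002,0.125,0,0,0,0,-0.03,-0.002,0.138,0,0,0,0,-0.044,-0.002,0.152,0,0,0,0,-0.056,-0.002,0.167,0,0,0,0,-0.067,-0.002,0.182,0,0,0,0,-0.072,-0.002,0.191,0,0,0])

```text
t: 14.3
tool_pos: [0.4819, -0.1474, 0.1828]
orientation: [2.315, 2.11, 0.013]
force: [-1.4, 4.0, 3.6]
opening: 0.0005
```

```bash
python3 -c "
from mv import *
cur(); go(case=[-.1625,0,.146]);go(case=[-.1559,0,.1737])"; python3 look.py 15
```

```text
t 14.3 case [-0.1522 -0.0014  0.1828] F [-1.4  4.   3.6] Fcase x 3.9 op 0.0005
t 14.3 w [ 0.4795 -0.1575  0.146 ] shift [-0.0206 -0.004   0.0736] turn [0.0081 0.0002 0.0041]
t 14.3 w [ 0.4801 -0.1509  0.1737] shift [-0.0074 -0.0032  0.0182] turn [0.0081 0.0002 0.0041]
```

View pics/side15z.png

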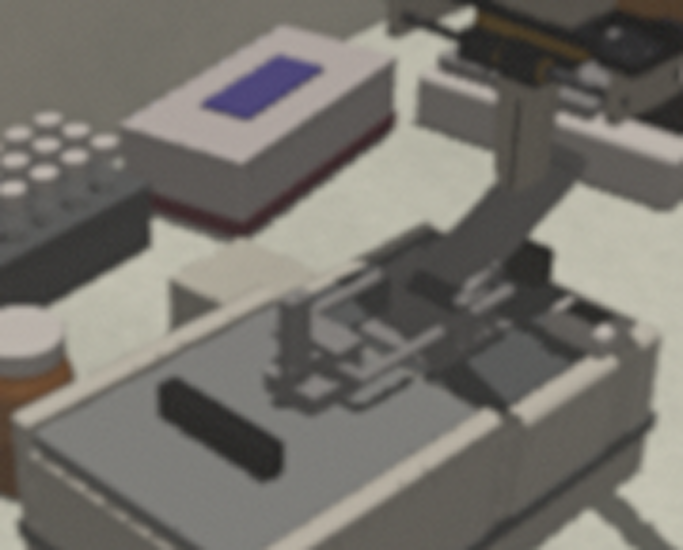

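Pressing at about 5 N with the lever near 0.4 rad. Go on down.

Emit:
jog_arm(motion=[0,-0.007,-0.003,0.02,0,0,0,0,-0.013,-0.003,0.04,0,0,0,0,-0.018,-0.003,0.06,0,0,0,0,-0.02,-0.003,0.075,0,0,0,0,-0.02,-0.003,0.08,0,0,0,0,-0.02,-0.003,0.08,0,0,0])

```text
t: 15.0
tool_pos: [0.4798, -0.1578, 0.1457]
orientation: [2.314, 2.109, 0.011]
force: [-15.8, 5.8, 34.1]
opening: 0.0005
```

```bash
python3 -c "
from mv import *
cur()"; python3 look.py 16
```

```text
t 15.0 case [-0.1628 -0.0003  0.1457] F [-15.8   5.8  34.1] Fcase x 4.3 op 0.0005
```

View pics/side16z.png

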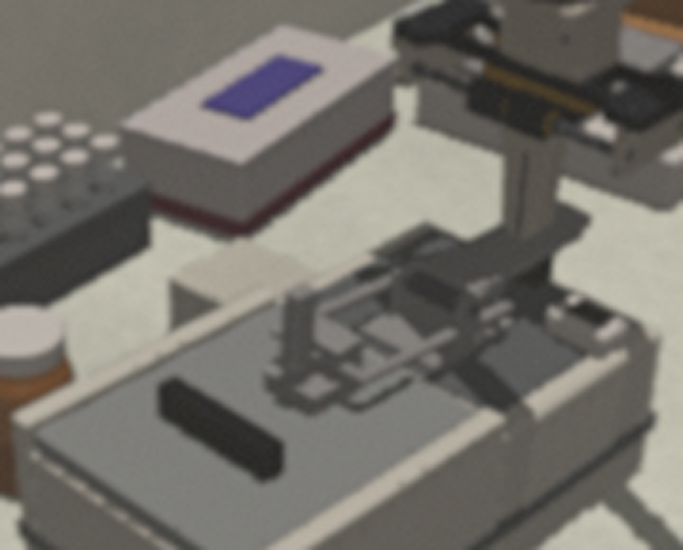

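The lever is flat at its stop (TCP z 0.1457, 34 N). Retreat upward.

Emit:
jog_arm(motion=[0,0,0,-0.03,0,0,0,0,0,0,-0.1,0,0,0,0,0,0,-0.2,0,0,0,0,0,0,-0.3,0,0,0,0,0,0,-0.4,0,0,0,0,0,0,-0.5,0,0,0,0,0,0,-0.5,0,0,0])

```text
t: 15.8
tool_pos: [0.4783, -0.1581, 0.4031]
orientation: [2.307, 2.102, 0.018]
force: [0.4, 0.0, -0.3]
opening: 0.0004
```

Emit:
jog_arm(motion=[0,-0.1,0,0,0,0,0,0,-0.2,0,0,0,0,0,0,-0.3,0,0,0,0,0,0,-0.3,0,0,0,0,0,0,-0.3,0,0,0,0,0])

```text
t: 16.3
tool_pos: [0.4637, -0.3085, 0.4016]
orientation: [2.313, 2.101, 0.017]
force: [0.2, 0.1, -0.5]
opening: 0.0005
```

```bash
python3 -c "
from mv import *
cur()"; python3 look.py 17; python3 -c "
from mv import *
import pickle
S=pickle.load(open('side1.pkl','rb'));T=pickle.load(open('top0.pkl','rb'))
for l in (0,.06,.2,.4):
  P=case2w(q,[lev(l,-.127,.016,-.022),lev(l,-.127,.016,.022)])
  print(l,((proj(S,P)-[250,155])*550/145).round(0).tolist(),((proj(T,P)-[250,205])*550/130).round(0).tolist())
"
```

```text
t 16.3 case [-0.3143  0.0008  0.4016] F [ 0.2  0.1 -0.5] Fcase x 0.1 op 0.0005
0 [[536.0, 191.0], [590.0, 214.0]] [[715.0, 245.0], [710.0, 335.0]]
0.06 [[536.0, 182.0], [590.0, 205.0]] [[715.0, 243.0], [710.0, 334.0]]
0.2 [[534.0, 160.0], [588.0, 183.0]] [[711.0, 238.0], [706.0, 329.0]]
0.4 [[527.0, 134.0], [582.0, 156.0]] [[696.0, 229.0], [690.0, 323.0]]
```

View pics/side17z.png

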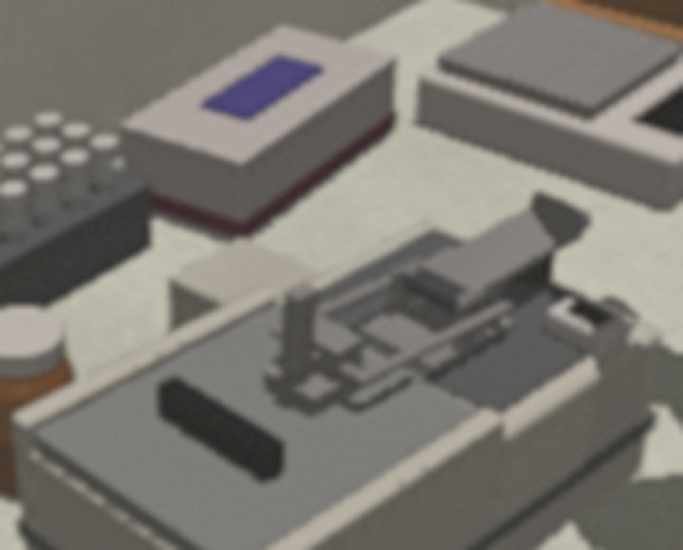

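View pics/top17z.png

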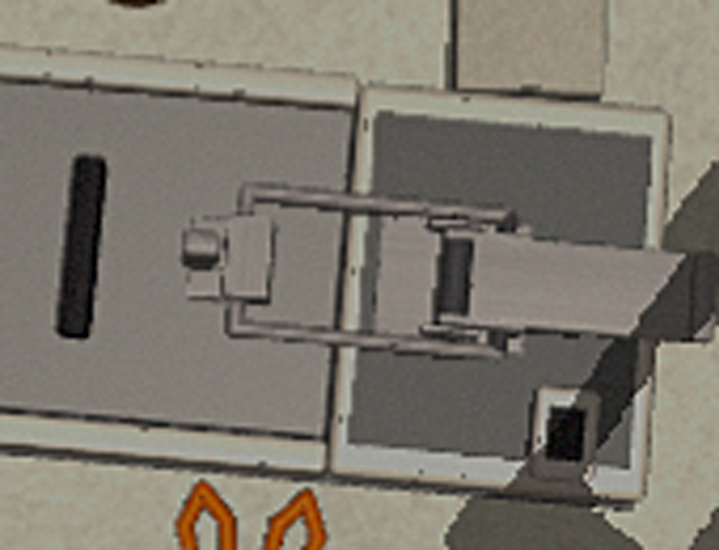

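The tip in side is at (536,192)/(588,214), which matches lever = 0. In top the crossbar is under the lip, the lid is flush, and nothing else has moved. Hand in.

```bash
python3 -c "
from plant import close_job; print(close_job())"
```

```text
the job is handed in; nothing more can be done
None
```

The case is closed and latched, and I handed the job in at about 16 s of the 58 s allowed. No verdict comes back.

- **Lid:** I pushed it shut by the bar. At the stop, force rose from 13 to 21 N with no further motion, and the last top view shows the lid flush with the divider.
- **Loop:** I pinched the tab and swung the loop down in front of the keeper. Drawing it in put the crossbar on the seat with the lever at about 0.87 to 0.93 rad. In the last pictures the crossbar lies under the lip.
- **Lever:** I pressed it down until it stopped flat, at a TCP height of 0.1457 m. The press peaked at 34 N against the stop, under the 40 N limit. With the arm clear, its tip in the side picture matches an angle of 0.
- **End state:** The gripper is clear with near-zero force. I saw no bystander move in the final cropped views, but the tape dispenser and marker were outside them. I did not measure any of their positions.

Two checks were less clean:

- **Calibration:** The cameras and the stop contact disagreed by 2 to 4 mm on where the case sits. I used a compromise.
- **Seating and stretch:** I felt no clear force rise from the crossbar reaching the keeper post, so seating rests on the lever angle and the pictures. The loop's stretch was not measured directly; I infer it from the lever staying flat.

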